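Find the cassette with the missing seal by feeler blade

TASK

One of the three filter cassettes has lost its seal bar, and you cannot see which. Draw the feeler blade out of its stand and slide it down into the gaps on top of the cassettes, feeling gently where it jams on a bar; never force it. In the one gap that takes the whole blade, slide it fully home while holding it, down to the handle's shoulder, then let go and leave it standing upright there as a marker, with everything else left where it was.

Things in the scene. Friction and masses are not known exactly. Their poses are not given: they have to be found in the camera images.
- blade: Feeler blade: black block handle 16 (x) x 30 (y) x 42 high, under it a flat steel blade 4 thick (x) x 18 wide (y) x 45 long, lower edge rounded (radius 2). About 80 g. Origin: centre of the handle's underside (the shoulder); z up. Starts upright in the stand, shoulder on the stand's top, loose by 1.5 mm either way in x and 3 in y.
- blade_tip (a point): Centre of the blade's lower edge, 45 below the blade's origin.
- stand: Grey plastic stand, fixed to the bench: foot 90 x 90 x 10 high, with a 40 (x) x 46 (y) block on it, top 60 above the bench, with a slot 7 (x) x 24 (y) x 50 deep that holds the blade. Origin at the centre of the underside, z up.
- manifold: Filter manifold fixed to the bench: aluminium rail 100 (x) x 340 (y) x 20 high with three identical-looking steel plate cassettes, each 49.5 (x) x 70 (y), flat tops 85 above the bench, 115 apart along y; screw heads and nuts stick out 10 at most from their x faces. Each has one gap open at its top (see the gap points). Origin: centre of the rail's underside, y along the rail, z up.
- gap_left (a point): Centre of the mouth of the +y cassette's gap, level with its top. Every gap is 5.5 across (x) x 30 long (y) x 65 deep, long mouth edges rounded (radius 2). Two gaps, different ones at each start, hold a black seal bar that stops the blade 28 below the top; the third has only a low strip, so the whole 45 goes in until the shoulder rests on the top. It can only be felt.
- gap_middle (a point): The same for the middle cassette.
- gap_right (a point): The same for the -y cassette.
- bottle: Bystander, not to be disturbed: clear glass bottle with a blue cap, 60 dia x 120 high (mm). Origin on its axis at the underside.
- jar: Bystander, not to be disturbed: amber jar with a white lid, 64 dia x 85 high (mm). Origin on its axis at the underside.
- beaker: Bystander, not to be disturbed: clear open beaker, 68 dia x 85 high (mm). Origin on its axis at the underside.
- dish: Bystander, not to be disturbed: closed clear round dish, 88 dia x 16 high (mm). Origin on its axis at the underside.
- driver: Bystander, not to be disturbed: grey-handled screwdriver lying flat, 170 long (mm). Origin under the middle of its length.
- nut: Bystander, not to be disturbed: round steel clamp nut, 30 dia x 18 high (mm). Origin on its axis at the underside.
Not all that is in view belongs to the job. Of the things shaped like the blade, the black one is meant.

How it is judged:
By the outcome, as a careful person would: the job done as asked, in the order asked, and still so for the second after the job is handed in, with the robot touching nothing.
It also fails if it takes over 54 s, if anything falls off the work surface, if the arm or the gripper's body presses on something with over 40 N, if the wrist force passes 120 N, or if a joint passes its speed limit or range.

ROBOT

A 6-joint arm with a two-finger parallel gripper is mounted at the origin on the work surface. World frame = base frame: x ahead of the robot, y to its left, z up, the work surface at z = 0. Lengths are in m, angles in rad, forces in N, time in s.
With the tool pointing down it reaches from about 0.25 to 0.725 m from the base axis. Payload 4 kg.
Tool frame: the origin (TCP) lies at the very end of the fingers, on their centre line; the grasp point (between the pads) lies 19 mm behind it; x points along the fingers, y is the direction in which the jaws open and shut, and the axes are right-handed (so a half turn about x gives the same grasp; the last joint's range is limited). The gripper opens to 85 mm and grips with 20 to 120 N. Pads are 22 mm wide; open, the fingers measure 114 mm over their backs; the gripper's body (76 mm by 85 mm) begins 54 mm behind the grasp point. The pads swing forward as they close: fully open they stand 13 mm farther back than shut.
Start: joints at [1.217, 0.241, 0.005, 1.335, 0, 1.571], TCP at [0.173, 0.469, 0.231] pointing down, gripper open.
Joint ranges: [-2.72, 2.72], [-1.05, 1.87], [-1.09, 1.28], [-1.99, 2.15], [-1.42, 1.44], [-3.14, 3.14]. Speed limits (rad/s): [2.79, 2.79, 3.14, 3.14, 3.14, 3.14].

INTERFACE

Orientations are given as a unit quaternion [x, y, z, w].
In Python, from workcell import get_obs, camera, job_done gives the robot as it stands. The module is installed in compiled form; this text tells all that it offers.
- The arm moves only by the tool arm_command, never from a script. Its argument "motion" is a list of rows, each an object of numbers: "x", "y", "z": the shift along the tool's x, y, z in m; "roll": the turn about the tool's x in rad; "fingers": the opening, from 0 (shut) to 1 (fully open). A call has 1 to 20 rows; each row shifts and turns the pose as measured when the row begins, along the tool's axes as they then stand; what a row does not reach is not made up. A row lasts 1/12 s, in which the tool goes at most 41.7 mm and 7.16 degrees, less where a joint would pass 70% of its speed; a pose out of reach is approached as far as the arm can. A call is refused whole if a number of a shift passes 0.0417 or a number of a turn 0.125, either way. A call with a gripper value outside its range is refused whole. The fingers move at their own pace and stop on an object; the grip force is fixed at half the most. Time passes only in rows, so rows that do not move let the fingers close. It gives the time, the measured TCP pose, the force and the opening at its end, in the units of the state.
- get_obs(): the state, without advancing time (a new reading comes with each control period).
- camera(name): name is "side" or "top" or "wrist"; returns a dict with "frame" (420x560x3 uint8, red, green, blue), "intrinsics" (3x3 intrinsics, pixels), "rvec" (rotation vector, rad) and "tvec" (3), from world to camera coordinates, as OpenCV has them. Camera axes: x right, y down, z forward; pixel columns grow to the right and rows downward; lengths in m; the calibration is good to about 2 mm. A picture is of the moment at which its call begins. There is no depth.
- job_done(): hands the job in, once; it reports no verdict.
The state is a dict: "clock": time; "joint_pos": joint angles; "joint_vel": joint speeds; "tau": joint torques, N m; "eef_pos": TCP position; "tool_rot": TCP orientation; "ft_force": force on the tool from outside, world axes, zero at the start; "ft_torque": the same for the moment, N m; "grip_width": finger opening in m.
Only numpy, scipy, OpenCV 4.12 (cv2) and the standard library are available. Lean on these libraries where they do the work, as an engineer would, in place of code of your own. Each camera call takes 0.05 s, during which the arm holds its last target.

## Working session

There is one attempt and no reset: what is moved stays moved. The work goes in short steps, Python scripts to look and compute and a tool call to move; the robot and the scene stay as the last step left them, time stands still between calls to the robot, and variables do not carry over. Pictures are saved under pics/ and viewed, and the job is handed in when it is done.

Besides the shell and the picture viewer there is one more tool, called after "Emit:" as a command line: name --argument value ..., lists and objects as JSON in quotes. arm_command: Moves the arm, as the interface text tells. Its arguments: {"type":"object","properties":{"motion":{"type":"array","items":{"type":"object","properties":{"x":{"type":"number"},"y":{"type":"number"},"z":{"type":"number"},"roll":{"type":"number"},"fingers":{"type":"number"}}}}},"required":["motion"]}

```bash
mkdir -p pics; cat > h.py <<'E'
import numpy as np,cv2
from scipy.spatial.transform import Rotation as R
from workcell import get_obs,camera,job_done
def snap(n,f):
    c=camera(n); np.savez('pics/'+f+'.npz',**{k:np.array(v) for k,v in c.items()})
    cv2.imwrite('pics/'+f+'.png',c['frame'][:,:,::-1]); return c
def load(f): return np.load('pics/'+f+'.npz')
def ray(c,u,v):
    Rm=cv2.Rodrigues(np.array(c['rvec'],float))[0];t=np.array(c['tvec'],float).ravel()
    d=Rm.T@np.linalg.solve(np.array(c['intrinsics']),[u,v,1.]); return -Rm.T@t,d
def atz(c,u,v,z):
    o,d=ray(c,u,v); return o+d*(z-o[2])/d[2]
def proj(c,p):
    return cv2.projectPoints(np.array(p,float).reshape(-1,3),np.array(c['rvec'],float),np.array(c['tvec'],float),np.array(c['intrinsics'],float),None)[0].reshape(-1,2)
def crop(c,f,u0,v0,u1,v1,s):
    im=c['frame'][v0:v1,u0:u1,::-1]; cv2.imwrite('pics/'+f+'.png',cv2.resize(im,None,fx=s,fy=s,interpolation=cv2.INTER_CUBIC))
E
python3 - <<'E'
from h import *
for n in('side','top','wrist'):
    c=snap(n,n+'0'); o,d=ray(c,280,210); print(n,o,d)
o=get_obs();print(o)
E
```

```text
side [ 0.00432422 -0.80771705  0.69639448] [ 0.47413374  0.70559748 -0.52670663]
top [0.41646562 0.03325079 1.1653569 ] [ 0.09718655 -0.00397647 -0.99531273]
wrist [0.10540763 0.49532312 0.37388596] [ 0.26361912 -0.09494214 -0.96000301]
{'clock': 0.15, 'joint_pos': array([1.21697387e+00, 2.41246409e-01, 4.01618774e-03, 1.33522604e+00,
       4.02271493e-06, 1.57079637e+00]), 'joint_vel': array([ 0.00163301, -0.00234414,  0.0033319 ,  0.0037718 , -0.00050096,
       -0.00073468]), 'tau': array([ 2.23147504e-04, -3.72636473e+01,  2.52638251e+01,  1.23762921e-02,
        3.59338185e-05, -2.78263215e-06]), 'eef_pos': array([0.17306916, 0.46856045, 0.23060756]), 'tool_rot': array([ 0.12386613,  0.69617469, -0.12502106,  0.69596532]), 'ft_force': array([-0.04315589, -0.21444479, -0.10358047]), 'ft_torque': array([ 0.03123048, -0.01929025,  0.00077482]), 'grip_width': 0.08512733948136236}
```

View pics/side0.png

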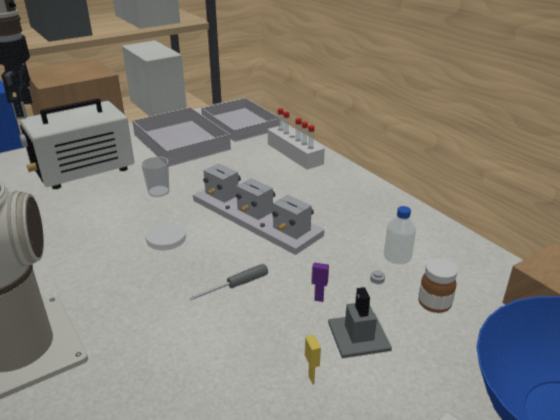

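View pics/top0.png

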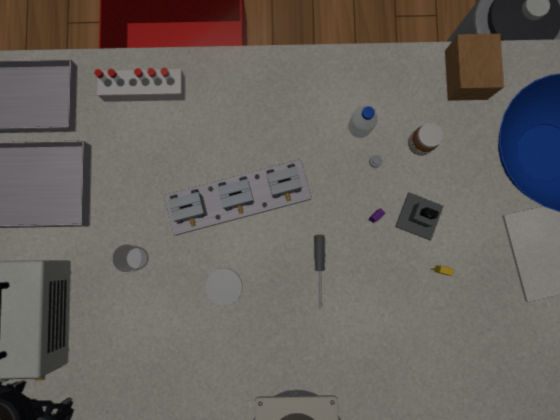

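View pics/wrist0.png

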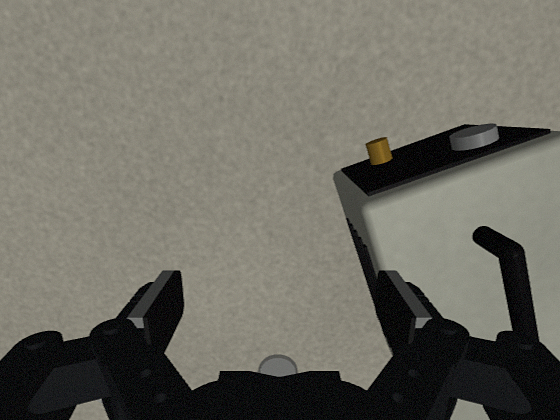

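Blade-like things: black in the grey stand (side 362,302; top 428,212), purple (side 320,280; top 377,215), and yellow (side 313,355; top 443,270). By description I choose the black one, and I'll check it in a crop.

```bash
python3 - <<'E'
from h import *
t=load('top0');s=load('side0')
a=cv2.resize(t['frame'][180:250,380:460,::-1],None,fx=7,fy=7,interpolation=cv2.INTER_CUBIC)
cv2.imwrite('pics/c1.png',a)
crop(t,'c2',155,150,320,240,4.8)
crop(s,'c3',315,275,400,360,7)
crop(s,'c4',185,150,330,250,5.5)
E
```

```text
(no output)
```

View pics/c1.png

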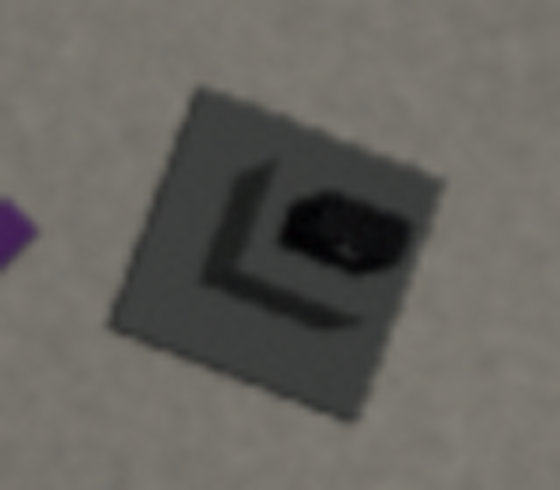

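View pics/c2.png

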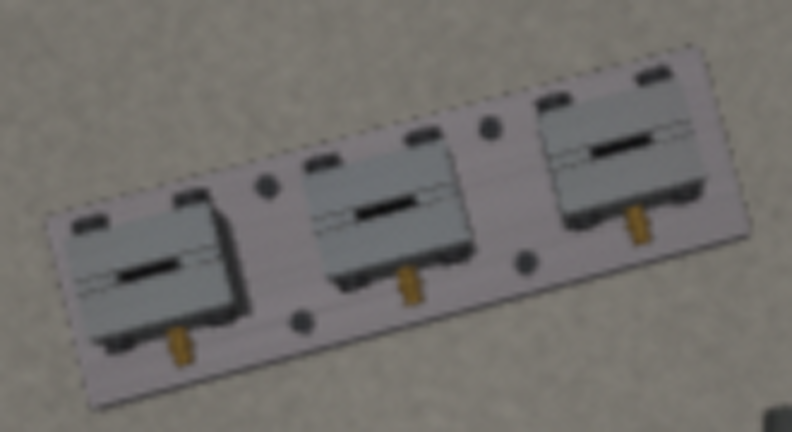

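View pics/c3.png

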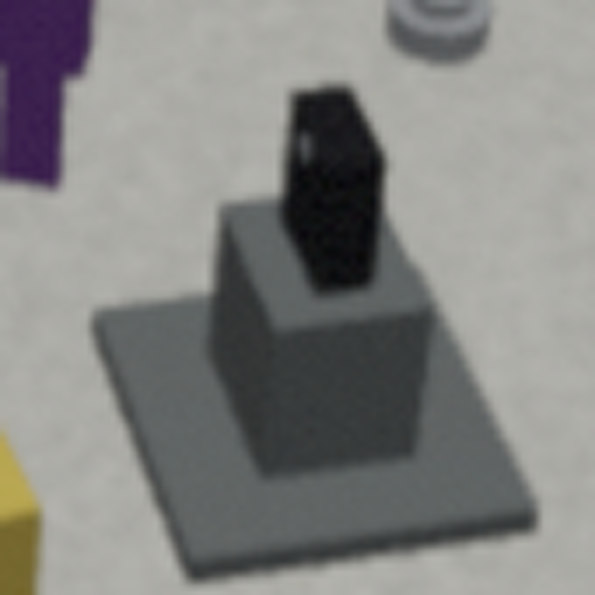

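View pics/c4.png

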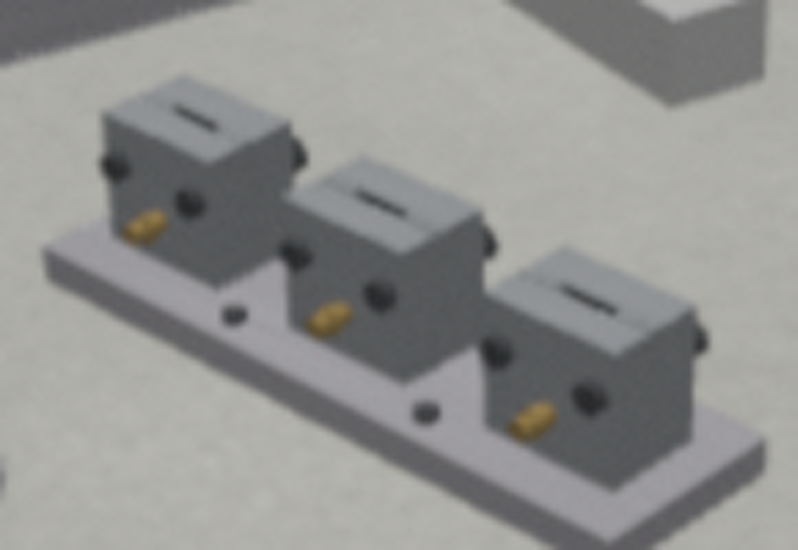

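The crops confirm it: the black handle sits on the grey stand's block (c1 centre about 345,232). The three gap mouths are at c2 (149,271), (386,208) and (621,146).

```bash
python3 - <<'E'
from h import *
t=load('top0');s=load('side0')
def P(c,pts,sc,u0,v0,z): return np.array([atz(c,(a+.5)/sc-.5+u0,(b+.5)/sc-.5+v0,z) for a,b in pts])
f=P(t,[(203,88),(442,182),(355,420),(110,325)],7,380,180,.01)
print('foot',f.round(4),f.mean(0), np.linalg.norm(np.diff(f,axis=0),axis=1))
f2=P(s,[(95,312),(190,570),(535,515)],7,315,275,.01);print('foot side',f2.round(4),(f2[0]+f2[2])/2,np.linalg.norm(np.diff(f2,axis=0),axis=1))
b=P(s,[(222,205),(270,330),(432,300)],7,315,275,.06);print('block side',b.round(4),(b[0]+b[2])/2,np.linalg.norm(np.diff(b,axis=0),axis=1))
h=P(s,[(293,95),(350,88),(382,158),(318,175)],7,315,275,.102);print('hand side',h.round(4),h.mean(0),np.linalg.norm(np.diff(h,axis=0),axis=1))
h=P(t,[(345,232)],7,380,180,.102);print('hand top',h)
for e in (f[0]-f[1],f[3]-f[2],f[0]-f[3],f2[0]-f2[1]): print(np.degrees(np.arctan2(e[1],e[0])))
g=P(t,[(149,271),(386,208),(621,146)],4.8,155,150,.085);g2=P(s,[(196,118),(382,205),(589,299)],5.5,185,150,.085)
print(g,g2)
for q in(g,g2): print(np.linalg.norm(np.diff(q,axis=0),axis=1),np.degrees(np.arctan2(*(q[0]-q[2])[[1,0]])))
# rail corners top z .02
r=P(t,[(45,215),(700,45),(750,235),(95,408)],4.8,155,150,.02);print(r,r.mean(0),np.degrees(np.arctan2(*(r[0]-r[1])[[1,0]])),np.degrees(np.arctan2(*(r[3]-r[2])[[1,0]])))
o=get_obs();print(R.from_quat(o['tool_rot']).as_matrix().round(3))
# bystanders
for n,u,v,z in [('bottle',368,113,.12),('jar',429,133,.085),('purple',377,215,.05),('yellow',445,270,.05),('nut',375,161,.018),('driver',320,250,.02)]: print(n,atz(t,u,v,z).round(3))
E
```

```text
foot [[ 0.5665 -0.2818  0.01  ]
 [ 0.5324 -0.3621  0.01  ]
 [ 0.4516 -0.3281  0.01  ]
 [ 0.4855 -0.2462  0.01  ]] [ 0.50899687 -0.30455696  0.01      ] [0.08721997 0.08771259 0.08861462]
foot side [[ 0.4849 -0.2492  0.01  ]
 [ 0.4488 -0.3319  0.01  ]
 [ 0.5299 -0.365   0.01  ]] [ 0.5074168 -0.3071168  0.01     ] [0.09020596 0.08758196]
block side [[ 0.4999 -0.2774  0.06  ]
 [ 0.4808 -0.3181  0.06  ]
 [ 0.52   -0.332   0.06  ]] [ 0.50995904 -0.30472725  0.06      ] [0.04495718 0.0415983 ]
hand side [[ 0.5068 -0.2915  0.102 ]
 [ 0.5199 -0.2972  0.102 ]
 [ 0.5092 -0.3208  0.102 ]
 [ 0.4926 -0.3169  0.102 ]] [ 0.5071355  -0.30659006  0.102     ] [0.0143433  0.02591015 0.01697921]
hand top [[ 0.50793417 -0.29923869  0.102     ]]
66.99310504242183
67.46658966927396
-23.713447657783835
66.3936627166121
[[0.53496579 0.241137   0.085     ]
 [0.5625927  0.12964759 0.085     ]
 [0.58988717 0.01860395 0.085     ]] [[0.5344602  0.24025433 0.085     ]
 [0.5614715  0.12826416 0.085     ]
 [0.58975426 0.01789474 0.085     ]]
[0.11486137 0.11434894] 103.86360731537309
[0.11520161 0.11393561] 103.96447705773575
[[ 0.57118658  0.30557118  0.02      ]
 [ 0.65077309 -0.02294696  0.02      ]
 [ 0.55430662 -0.04549879  0.02      ]
 [ 0.47450758  0.28030643  0.02      ]] [0.56269347 0.12935797 0.02      ] 103.61805730052639 103.76244492458103
[[-0.001  0.346  0.938]
 [-0.002  0.938 -0.346]
 [-1.    -0.002 -0.   ]]
bottle [ 0.731 -0.17   0.12 ]
jar [ 0.692 -0.314  0.085]
purple [ 0.509 -0.195  0.05 ]
yellow [ 0.38  -0.346  0.05 ]
nut [ 0.643 -0.202  0.018]
driver [ 0.432 -0.064  0.02 ]
```

```bash
cat >> h.py <<'E'
def plan(target,yaw,n,dz=True):
    o=get_obs();M=R.from_quat(o['tool_rot']).as_matrix();p=o['eef_pos'].copy()
    th=np.arctan2(M[1,1],M[0,1]);d=(np.array(target)-p)/n; r=-(np.radians(yaw)-th)/n
    print('yaw',np.degrees(th),'tilt',M[:,0].round(4),'pos',p.round(4),'rows roll',r)
    for i in range(n):
        y=np.array([np.cos(th),np.sin(th)]);z=np.array([np.sin(th),-np.cos(th)])
        print('{"x":%.4f,"y":%.4f,"z":%.4f,"roll":%.3f}'%(-d[2],d[:2]@y,d[:2]@z,r)); th-=r
E
python3 - <<'E'
from h import *
plan([0.5085,-0.3055,0.20],-23.3,21)
E
```

```text
yaw 69.72746411914125 tilt [-6.0e-04 -1.6e-03 -1.0e+00] pos [0.1731 0.4686 0.2306] rows roll 0.07731597826951911
{"x":0.0015,"y":-0.0290,"z":0.0278,"roll":0.077}
{"x":0.0015,"y":-0.0268,"z":0.0299,"roll":0.077}
{"x":0.0015,"y":-0.0244,"z":0.0319,"roll":0.077}
{"x":0.0015,"y":-0.0219,"z":0.0337,"roll":0.077}
{"x":0.0015,"y":-0.0192,"z":0.0353,"roll":0.077}
{"x":0.0015,"y":-0.0164,"z":0.0367,"roll":0.077}
{"x":0.0015,"y":-0.0136,"z":0.0378,"roll":0.077}
{"x":0.0015,"y":-0.0106,"z":0.0388,"roll":0.077}
{"x":0.0015,"y":-0.0076,"z":0.0395,"roll":0.077}
{"x":0.0015,"y":-0.0045,"z":0.0399,"roll":0.077}
{"x":0.0015,"y":-0.0014,"z":0.0401,"roll":0.077}
{"x":0.0015,"y":0.0017,"z":0.0401,"roll":0.077}
{"x":0.0015,"y":0.0048,"z":0.0399,"roll":0.077}
{"x":0.0015,"y":0.0079,"z":0.0394,"roll":0.077}
{"x":0.0015,"y":0.0109,"z":0.0387,"roll":0.077}
{"x":0.0015,"y":0.0138,"z":0.0377,"roll":0.077}
{"x":0.0015,"y":0.0167,"z":0.0365,"roll":0.077}
{"x":0.0015,"y":0.0195,"z":0.0351,"roll":0.077}
{"x":0.0015,"y":0.0221,"z":0.0335,"roll":0.077}
{"x":0.0015,"y":0.0247,"z":0.0317,"roll":0.077}
{"x":0.0015,"y":0.0270,"z":0.0297,"roll":0.077}
```

Emit:
arm_command --motion '[{"y":-0.029,"z":0.028,"roll":0.077},{"y":-0.027,"z":0.03,"roll":0.077},{"y":-0.024,"z":0.032,"roll":0.077},{"y":-0.022,"z":0.034,"roll":0.077},{"y":-0.019,"z":0.035,"roll":0.077},{"y":-0.016,"z":0.037,"roll":0.077},{"y":-0.014,"z":0.038,"roll":0.077},{"y":-0.011,"z":0.039,"roll":0.077},{"y":-0.008,"z":0.039,"roll":0.077},{"y":-0.005,"z":0.04,"roll":0.077},{"y":-0.001,"z":0.04,"roll":0.077},{"y":0.002,"z":0.04,"roll":0.077},{"y":0.005,"z":0.04,"roll":0.077},{"y":0.008,"z":0.039,"roll":0.077},{"y":0.011,"z":0.038,"roll":0.077},{"y":0.014,"z":0.037,"roll":0.077},{"y":0.017,"z":0.036,"roll":0.077},{"y":0.02,"z":0.035,"roll":0.077},{"y":0.022,"z":0.033,"roll":0.077},{"y":0.025,"z":0.031,"roll":0.077}]'

```text
schema error: expected keys x, y, z, roll, fingers
```

```bash
python3 - <<'E'
from h import *
plan([0.5085,-0.3055,0.20],-23.3,6)
print(get_obs()['ft_force'])
E
```

```text
yaw 69.72746411914125 tilt [-6.0e-04 -1.6e-03 -1.0e+00] pos [0.1731 0.4686 0.2306] rows roll 0.2706059239433169
{"x":0.0051,"y":-0.1016,"z":0.0971,"roll":0.271}
{"x":0.0051,"y":-0.0720,"z":0.1208,"roll":0.271}
{"x":0.0051,"y":-0.0371,"z":0.1356,"roll":0.271}
{"x":0.0051,"y":0.0005,"z":0.1406,"roll":0.271}
{"x":0.0051,"y":0.0381,"z":0.1353,"roll":0.271}
{"x":0.0051,"y":0.0729,"z":0.1202,"roll":0.271}
[-0.04315589 -0.21444479 -0.10358047]
```

All keys are required.

Emit:
arm_command --motion '[{"x":0,"y":-0.029,"z":0.028,"roll":0.077,"fingers":1},{"x":0,"y":-0.027,"z":0.03,"roll":0.077,"fingers":1},{"x":0,"y":-0.024,"z":0.032,"roll":0.077,"fingers":1},{"x":0,"y":-0.022,"z":0.034,"roll":0.077,"fingers":1},{"x":0,"y":-0.019,"z":0.035,"roll":0.077,"fingers":1},{"x":0,"y":-0.016,"z":0.037,"roll":0.077,"fingers":1},{"x":0,"y":-0.014,"z":0.038,"roll":0.077,"fingers":1},{"x":0,"y":-0.011,"z":0.039,"roll":0.077,"fingers":1},{"x":0,"y":-0.008,"z":0.039,"roll":0.077,"fingers":1},{"x":0,"y":-0.005,"z":0.04,"roll":0.077,"fingers":1},{"x":0,"y":-0.001,"z":0.04,"roll":0.077,"fingers":1},{"x":0,"y":0.002,"z":0.04,"roll":0.077,"fingers":1},{"x":0,"y":0.005,"z":0.04,"roll":0.077,"fingers":1},{"x":0,"y":0.008,"z":0.039,"roll":0.077,"fingers":1},{"x":0,"y":0.011,"z":0.038,"roll":0.077,"fingers":1},{"x":0,"y":0.014,"z":0.037,"roll":0.077,"fingers":1},{"x":0,"y":0.017,"z":0.036,"roll":0.077,"fingers":1},{"x":0,"y":0.02,"z":0.035,"roll":0.077,"fingers":1},{"x":0,"y":0.022,"z":0.033,"roll":0.077,"fingers":1},{"x":0,"y":0.025,"z":0.031,"roll":0.077,"fingers":1}]'

```text
clock: 1.82
eef_pos: [0.4798, -0.298, 0.2263]
tool_rot: [-0.586, -0.395, 0.587, -0.395]
ft_force: [1.1, -0.2, 0.7]
grip_width: 0.0853
```

```bash
python3 - <<'E'
from h import *
plan([0.5085,-0.3055,0.20],-23.3,6)
print(get_obs()['ft_force'])
E
```

```text
yaw -22.080716984516837 tilt [-2.e-04 -2.e-04 -1.e+00] pos [ 0.4798 -0.298   0.2263] rows roll 0.0035467505223043725
{"x":0.0044,"y":0.0049,"z":-0.0006,"roll":0.004}
{"x":0.0044,"y":0.0049,"z":-0.0006,"roll":0.004}
{"x":0.0044,"y":0.0049,"z":-0.0007,"roll":0.004}
{"x":0.0044,"y":0.0049,"z":-0.0007,"roll":0.004}
{"x":0.0044,"y":0.0049,"z":-0.0007,"roll":0.004}
{"x":0.0044,"y":0.0049,"z":-0.0007,"roll":0.004}
[ 1.14689597 -0.15156966  0.69013753]
```

Emit:
arm_command --motion '[{"x":0.01,"y":0.01,"z":-0.001,"roll":0.007,"fingers":0.7},{"x":0.01,"y":0.01,"z":-0.001,"roll":0.007,"fingers":0.7},{"x":0.006,"y":0.01,"z":-0.002,"roll":0.007,"fingers":0.7},{"x":0,"y":0,"z":0,"roll":0,"fingers":0.7}]'

```text
clock: 2.15
eef_pos: [0.5109, -0.3172, 0.1956]
tool_rot: [-0.593, -0.384, 0.595, -0.384]
ft_force: [-0.6, -0.4, 0.1]
grip_width: 0.0595
```

```bash
python3 - <<'E'
from h import *
plan([0.5085,-0.3055,0.20],-23.3,1)
snap('wrist','w1')
E
```

```text
yaw -24.22716084896492 tilt [-0.0013 -0.0019 -1.    ] pos [ 0.5109 -0.3172  0.1956] rows roll -0.016182009510023687
{"x":-0.0044,"y":-0.0070,"z":-0.0097,"roll":-0.016}
```

View pics/w1.png

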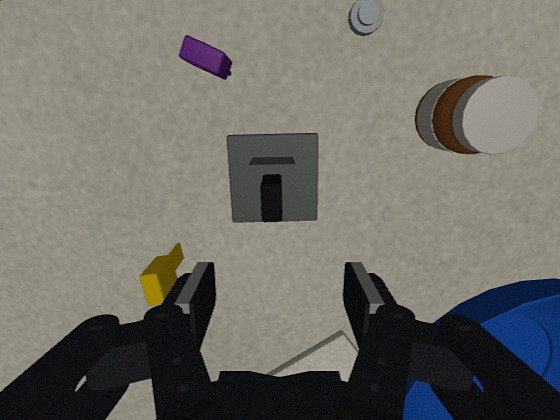

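The wrist view shows the black handle upright on the stand near (271,198), with the foot spanning about 228–318 in u and 133–222 in v. The yellow one is lower left, clear of the left finger's path.

```bash
python3 - <<'E'
from h import *
c=load('w1');im=c['frame'][115:235,215:330,::-1].astype(float)*1.6
cv2.imwrite('pics/w1c.png',cv2.resize(np.clip(im,0,255).astype(np.uint8),None,fx=5,fy=5,interpolation=cv2.INTER_CUBIC))
E
```

```text
(no output)
```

View pics/w1c.png

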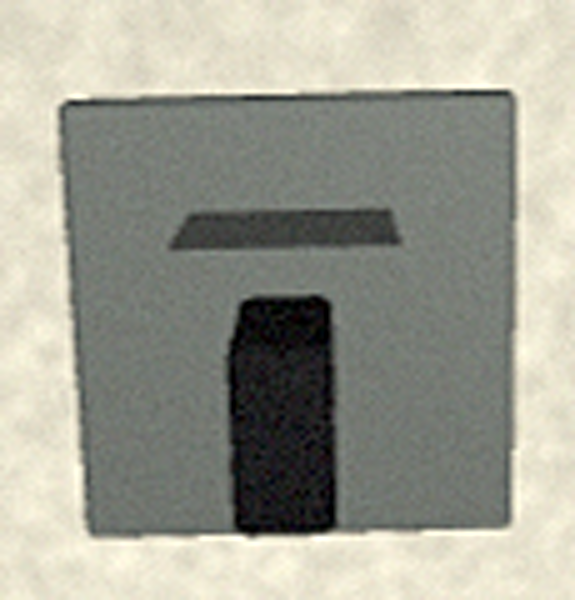

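```bash
python3 - <<'E'
from h import *
c=load('w1')
def P(pts,z): return np.array([atz(c,(a+.5)/5-.5+215,(b+.5)/5-.5+115,z) for a,b in pts])
h=P([(231,342),(331,340),(336,530),(237,532)],.102);f=P([(62,102),(513,93),(510,525),(90,533)],.01)
b=P([(245,298),(328,298)],.06);b2=P([(190,212),(391,210)],.06)
for q in(h,f): print(q.round(4),q.mean(0).round(4),np.linalg.norm(np.diff(q,axis=0),axis=1).round(4),[np.degrees(np.arctan2(*(q[i]-q[j])[[1,0]])).round(1) for i,j in((1,0),(2,3),(0,3),(1,2))])
print(b,b.mean(0),b2)
E
```

```text
[[ 0.5107 -0.2876  0.102 ]
 [ 0.5242 -0.2933  0.102 ]
 [ 0.5129 -0.3203  0.102 ]
 [ 0.4991 -0.3145  0.102 ]] [ 0.5117 -0.3039  0.102 ] [0.0147 0.0293 0.015 ] [np.float64(-23.0), np.float64(-23.0), np.float64(66.7), np.float64(67.4)]
[[ 0.4883 -0.2461  0.01  ]
 [ 0.5692 -0.2806  0.01  ]
 [ 0.5351 -0.3622  0.01  ]
 [ 0.4537 -0.3276  0.01  ]] [ 0.5116 -0.3041  0.01  ] [0.0879 0.0885 0.0885] [np.float64(-23.1), np.float64(-23.0), np.float64(67.0), np.float64(67.4)]
[[ 0.5104308  -0.28853329  0.06      ]
 [ 0.52339049 -0.29435016  0.06      ]] [ 0.51691065 -0.29144173  0.06      ] [[ 0.50814332 -0.27147943  0.06      ]
 [ 0.53918561 -0.28504617  0.06      ]]
```

```bash
python3 - <<'E'
from h import *
plan([0.510,-0.3045,0.195],-23.1,2)
E
```

```text
yaw -24.208392269622465 tilt [-0.0022 -0.0019 -1.    ] pos [ 0.51   -0.3169  0.196 ] rows roll -0.009672547254282376
{"x":0.0005,"y":-0.0025,"z":-0.0056,"roll":-0.010}
{"x":0.0005,"y":-0.0025,"z":-0.0057,"roll":-0.010}
```

Emit:
arm_command --motion '[{"x":0,"y":-0.003,"z":-0.006,"roll":-0.01,"fingers":0.7},{"x":0,"y":-0.002,"z":-0.006,"roll":-0.01,"fingers":0.7},{"x":0,"y":0,"z":0,"roll":0,"fingers":0.7},{"x":0.02,"y":0,"z":0,"roll":0,"fingers":0.7},{"x":0.02,"y":0,"z":0,"roll":0,"fingers":0.7},{"x":0.01,"y":0,"z":0,"roll":0,"fingers":0.7},{"x":0,"y":0,"z":0,"roll":0,"fingers":0.7}]'

```text
clock: 2.78
eef_pos: [0.5097, -0.2995, 0.1502]
tool_rot: [0.588, 0.39, -0.588, 0.394]
ft_force: [-0.5, 1.2, 0.0]
grip_width: 0.0596
```

```bash
python3 - <<'E'
from h import *
plan([0.510,-0.3045,0.069],-23.1,4)
E
```

```text
yaw -22.638978943860636 tilt [ 0.0034 -0.0051 -1.    ] pos [ 0.5097 -0.2995  0.1502] rows roll 0.0020115838376633804
{"x":0.0203,"y":0.0006,"z":0.0011,"roll":0.002}
{"x":0.0203,"y":0.0006,"z":0.0011,"roll":0.002}
{"x":0.0203,"y":0.0006,"z":0.0011,"roll":0.002}
{"x":0.0203,"y":0.0006,"z":0.0011,"roll":0.002}
```

Emit:
arm_command --motion '[{"x":0.018,"y":0.001,"z":0.003,"roll":0,"fingers":0.7},{"x":0.016,"y":0.001,"z":0.002,"roll":0,"fingers":0.7},{"x":0.012,"y":0,"z":0,"roll":0,"fingers":0.7},{"x":0,"y":0,"z":0,"roll":0,"fingers":0.7},{"x":0,"y":0,"z":0,"roll":0,"fingers":0.7}]'

```text
clock: 3.2
eef_pos: [0.5115, -0.3049, 0.1091]
tool_rot: [0.589, 0.388, -0.587, 0.397]
ft_force: [0.2, -0.5, 0.3]
grip_width: 0.0596
```

```bash
python3 - <<'E'
from h import *
plan([0.510,-0.3045,0.069],-23.1,3)
c=snap('wrist','w2')
E
```

```text
yaw -22.493749004063975 tilt [ 0.0097 -0.0089 -0.9999] pos [ 0.5115 -0.3049  0.1091] rows roll 0.0035270253241928007
{"x":0.0134,"y":-0.0005,"z":0.0001,"roll":0.004}
{"x":0.0134,"y":-0.0005,"z":0.0001,"roll":0.004}
{"x":0.0134,"y":-0.0005,"z":0.0001,"roll":0.004}
```

View pics/w2.png

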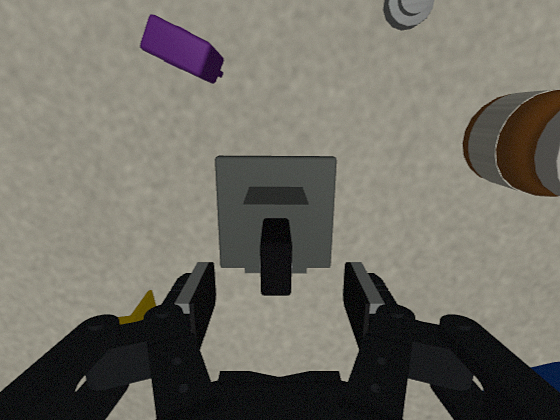

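The handle sits between the open fingers at (276,256), with the jaws parallel to it. I'll descend the last 40 mm and close.

Emit:
arm_command --motion '[{"x":0.012,"y":-0.001,"z":0,"roll":0.004,"fingers":0.7},{"x":0.012,"y":-0.001,"z":0,"roll":0.004,"fingers":0.7},{"x":0.01,"y":0,"z":0,"roll":0.003,"fingers":0.7},{"x":0.003,"y":0,"z":0,"roll":0,"fingers":0.7},{"x":0,"y":0,"z":0,"roll":0,"fingers":0.7}]'

```text
clock: 3.67
eef_pos: [0.5142, -0.3064, 0.0785]
tool_rot: [0.593, 0.381, -0.587, 0.398]
ft_force: [0.6, 0.1, 0.5]
grip_width: 0.0598
```

```bash
python3 - <<'E'
from h import *
plan([0.510,-0.3045,0.069],-23.1,1)
c=snap('wrist','w3');snap('side','s3'); crop(load('s3'),'s3c',270,200,420,350,4)
E
```

```text
yaw -23.10354805695521 tilt [ 0.0201 -0.0151 -0.9997] pos [ 0.5142 -0.3064  0.0785] rows roll -6.19252759166411e-05
{"x":0.0095,"y":-0.0047,"z":-0.0001,"roll":-0.000}
```

View pics/w3.png

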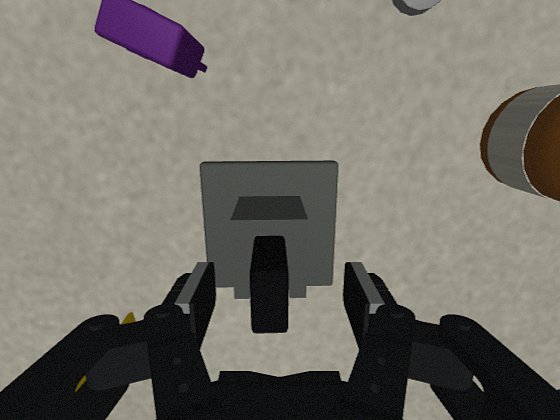

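View pics/s3c.png

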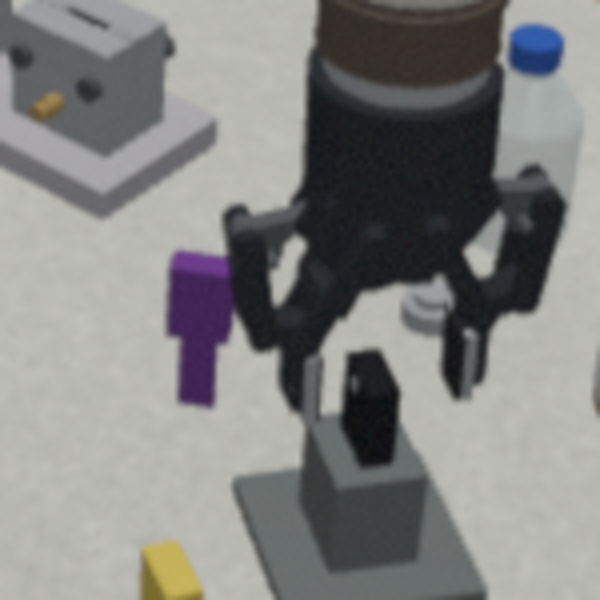

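The descent is tilting the tool (now 1.4°). I'll test whether going back up reverses it before gripping.

Emit:
arm_command --motion '[{"x":-0.03,"y":-0.003,"z":0,"roll":0,"fingers":0.7},{"x":0,"y":0,"z":0,"roll":0,"fingers":0.7}]'

```text
clock: 3.93
eef_pos: [0.5111, -0.305, 0.1099]
tool_rot: [0.593, 0.381, -0.587, 0.398]
ft_force: [0.9, -1.4, 0.9]
grip_width: 0.0593
```

```bash
python3 - <<'E'
from h import *
plan([0.510,-0.3045,0.069],-23.1,1);print(get_obs()['joint_vel'],get_obs()['joint_pos'])
E
```

```text
yaw -23.094722245599492 tilt [ 0.0201 -0.015  -0.9997] pos [ 0.5111 -0.305   0.1099] rows roll 9.211419140048305e-05
{"x":0.0409,"y":-0.0012,"z":0.0000,"roll":0.000}
[ 0.00064188  0.09219759 -0.0833838  -0.08329225  0.00246193  0.00139702] [-0.53659954  0.48297699  0.03344761  1.09630848 -0.00265683  1.43731518]
```

Emit:
arm_command --motion '[{"x":0,"y":0,"z":0,"roll":0,"fingers":0.7},{"x":0,"y":0,"z":0,"roll":0,"fingers":0.7}]'

```text
clock: 4.1
eef_pos: [0.5123, -0.3056, 0.1124]
tool_rot: [0.594, 0.38, -0.586, 0.399]
ft_force: [-0.2, -0.4, 0.2]
grip_width: 0.0597
```

```bash
python3 - <<'E'
from h import *
plan([0.510,-0.3045,0.069],-23.1,1);print(get_obs()['joint_vel'],get_obs()['joint_pos'])
E
```

```text
yaw -23.09107140178481 tilt [ 0.0236 -0.0172 -0.9996] pos [ 0.5123 -0.3056  0.1124] rows roll 0.00015583343644276493
{"x":0.0434,"y":-0.0026,"z":-0.0001,"roll":0.000}
[ 0.00079339 -0.00359477 -0.00561748  0.00514869 -0.00070848 -0.00179913] [-0.53653044  0.48037621  0.03601936  1.09736078 -0.00268309  1.43733503]
```

Emit:
arm_command --motion '[{"x":0,"y":0,"z":0,"roll":0,"fingers":0.7},{"x":0,"y":0,"z":0,"roll":0,"fingers":0.7},{"x":0,"y":0,"z":0,"roll":0,"fingers":0.7}]'

```text
clock: 4.35
eef_pos: [0.5127, -0.3059, 0.1129]
tool_rot: [0.594, 0.38, -0.586, 0.4]
ft_force: [-0.5, 0.2, 0.1]
grip_width: 0.0596
```

```bash
python3 - <<'E'
from h import *
plan([0.510,-0.3045,0.069],-23.1,1);print(get_obs()['joint_vel'],get_obs()['joint_pos'])
E
```

```text
yaw -23.08953129099916 tilt [ 0.0247 -0.0178 -0.9995] pos [ 0.5127 -0.3059  0.1129] rows roll 0.0001827134404978059
{"x":0.0439,"y":-0.0030,"z":-0.0002,"roll":0.000}
[-3.10610199e-04  2.39547447e-03 -8.19094043e-04 -1.74622416e-03
  1.30392704e-04 -7.14588871e-05] [-0.53656476  0.47981177  0.03632311  1.09697606 -0.00267367  1.43727871]
```

Emit:
arm_command --motion '[{"x":-0.015,"y":0,"z":0,"roll":0,"fingers":0.7},{"x":-0.015,"y":0,"z":0,"roll":0,"fingers":0.7},{"x":-0.015,"y":0,"z":0,"roll":0,"fingers":0.7},{"x":-0.015,"y":0,"z":0,"roll":0,"fingers":0.7}]'

```text
clock: 4.68
eef_pos: [0.5075, -0.3026, 0.168]
tool_rot: [0.592, 0.384, -0.588, 0.395]
ft_force: [-0.0, 0.8, -0.0]
grip_width: 0.0598
```

```bash
python3 - <<'E'
from h import *
plan([0.510,-0.3045,0.069],-23.1,1);print(get_obs()['joint_vel'],get_obs()['joint_pos'])
E
```

```text
yaw -23.09080619813631 tilt [ 0.0127 -0.0107 -0.9999] pos [ 0.5075 -0.3026  0.168 ] rows roll 0.00016046211329739934
{"x":0.0990,"y":0.0030,"z":0.0008,"roll":0.000}
[-0.00056631 -0.11118317  0.29778969  0.433541    0.00065057 -0.00062266] [-0.53626225  0.43939523  0.12257201  1.23758981 -0.00270184  1.43756108]
```

Emit:
arm_command --motion '[{"x":-0.015,"y":0,"z":0,"roll":0,"fingers":0.7},{"x":-0.015,"y":0,"z":0,"roll":0,"fingers":0.7},{"x":-0.015,"y":0,"z":0,"roll":0,"fingers":0.7},{"x":-0.015,"y":0,"z":0,"roll":0,"fingers":0.7}]'

```text
clock: 5.02
eef_pos: [0.5055, -0.3012, 0.2283]
tool_rot: [0.591, 0.386, -0.589, 0.394]
ft_force: [1.4, -0.1, 0.2]
grip_width: 0.0594
```

```bash
cat >> h.py <<'E'
def settle(n=2):
    for i in range(n): camera('wrist')
E
python3 - <<'E'
from h import *
settle()
plan([0.510,-0.3045,0.069],-23.1,1);print(get_obs()['joint_vel'])
E
```

```text
yaw -23.08882921036584 tilt [ 0.0134 -0.0111 -0.9998] pos [ 0.507  -0.3021  0.2306] rows roll 0.00019496705916371981
{"x":0.1616,"y":0.0036,"z":0.0010,"roll":0.000}
[ 0.00060108  0.02248786 -0.05909024 -0.04457569 -0.00048229  0.00083156]
```

Emit:
arm_command --motion '[{"x":0.04,"y":0.001,"z":0.001,"roll":0,"fingers":0.7}]'

```text
clock: 5.2
eef_pos: [0.5127, -0.3064, 0.1981]
tool_rot: [0.594, 0.379, -0.585, 0.401]
ft_force: [1.1, -0.5, 1.6]
grip_width: 0.0593
```

```bash
python3 - <<'E'
from h import *
plan([0.510,-0.3045,0.069],-23.1,1);print(get_obs()['joint_vel'])
settle(1)
plan([0.510,-0.3045,0.069],-23.1,1);print(get_obs()['joint_vel'])
settle(1)
plan([0.510,-0.3045,0.069],-23.1,1);print(get_obs()['joint_vel'])
E
```

```text
yaw -23.073919588295123 tilt [ 0.0276 -0.0195 -0.9994] pos [ 0.5127 -0.3064  0.1981] rows roll 0.0004551890545257953
{"x":0.1291,"y":-0.0032,"z":-0.0007,"roll":0.000}
[-0.02292538  0.27811067 -0.97880234 -1.25861066 -0.00241395 -0.02106932]
yaw -23.0909212213451 tilt [ 0.0094 -0.0089 -0.9999] pos [ 0.5067 -0.3032  0.1843] rows roll 0.00015845457958779674
{"x":0.1153,"y":0.0036,"z":-0.0001,"roll":0.000}
[ 0.00022889  0.06876956 -0.07121593  0.18453951  0.00138196  0.00478675]
yaw -23.096612649798974 tilt [ 0.0036 -0.0053 -1.    ] pos [ 0.5046 -0.3019  0.1844] rows roll 5.912041392602818e-05
{"x":0.1154,"y":0.0059,"z":0.0003,"roll":0.000}
[-6.07474468e-05 -1.70055914e-02  7.58149071e-02  9.97448691e-02
  1.16238195e-03  8.56815727e-04]
```

Emit:
arm_command --motion '[{"x":0.03,"y":0.006,"z":0,"roll":0,"fingers":0.7}]'

```text
clock: 5.38
eef_pos: [0.5123, -0.3058, 0.159]
tool_rot: [0.591, 0.385, -0.589, 0.395]
ft_force: [1.0, -1.5, 1.7]
grip_width: 0.0597
```

```bash
python3 - <<'E'
from h import *
settle(3)
plan([0.510,-0.3045,0.069],-23.1,1);print(get_obs()['joint_vel'])
E
```

```text
yaw -23.09366857581374 tilt [-0.0029 -0.0014 -1.    ] pos [ 0.5082 -0.3032  0.1518] rows roll 0.00011050419839064851
{"x":0.0828,"y":0.0021,"z":0.0005,"roll":0.000}
[ 0.00208482 -0.04116772  0.06268885  0.01771511 -0.00185187  0.00050396]
```

Emit:
arm_command --motion '[{"x":0.03,"y":0.002,"z":0,"roll":0,"fingers":0.7}]'

```text
clock: 5.62
eef_pos: [0.514, -0.3064, 0.1287]
tool_rot: [0.591, 0.386, -0.589, 0.394]
ft_force: [0.7, -0.9, 1.6]
grip_width: 0.0596
```

```bash
python3 - <<'E'
from h import *
settle(4)
plan([0.510,-0.3045,0.069],-23.1,1);print(get_obs()['joint_vel'])
E
```

```text
yaw -23.09232527924842 tilt [-0.0035 -0.0011 -1.    ] pos [ 0.5098 -0.3039  0.1228] rows roll 0.00013394914628622745
{"x":0.0538,"y":0.0004,"z":0.0005,"roll":0.000}
[ 0.00042966 -0.02298611  0.02882074 -0.00796778  0.00105718  0.00063853]
```

Emit:
arm_command --motion '[{"x":0.03,"y":0.001,"z":0,"roll":0,"fingers":0.7}]'

```text
clock: 5.9
eef_pos: [0.5155, -0.3072, 0.1007]
tool_rot: [0.591, 0.386, -0.589, 0.394]
ft_force: [1.8, -0.5, 0.0]
grip_width: 0.0599
```

```bash
python3 - <<'E'
from h import *
settle(4)
plan([0.510,-0.3045,0.069],-23.1,1);print(get_obs()['joint_vel'])
E
```

```text
yaw -23.094511910749947 tilt [-0.0035 -0.001  -1.    ] pos [ 0.5106 -0.3043  0.0941] rows roll 9.578522705672166e-05
{"x":0.0251,"y":-0.0005,"z":0.0004,"roll":0.000}
[ 7.64761097e-05 -1.43906691e-02  2.28032522e-02 -6.08597648e-03
 -6.86988690e-04  1.64555963e-03]
```

The tilt holds now. Single rows, each followed by a camera call, let the arm reach its target. I'll take the last step and then close.

Emit:
arm_command --motion '[{"x":0.025,"y":0,"z":0,"roll":0,"fingers":0.7}]'

```text
clock: 6.18
eef_pos: [0.5149, -0.3069, 0.0758]
tool_rot: [0.591, 0.386, -0.589, 0.393]
ft_force: [1.6, -0.2, 0.4]
grip_width: 0.0597
```

```bash
python3 - <<'E'
from h import *
settle(4)
plan([0.510,-0.3045,0.069],-23.1,1);print(get_obs()['ft_force'])
c=snap('wrist','w4')
E
```

```text
yaw -23.091446626060023 tilt [-0.0034 -0.0011 -1.    ] pos [ 0.5107 -0.3044  0.0703] rows roll 0.00014928453740686853
{"x":0.0013,"y":-0.0006,"z":0.0004,"roll":0.000}
[-0.08608753  0.16165822  0.42345759]
```

View pics/w4.png

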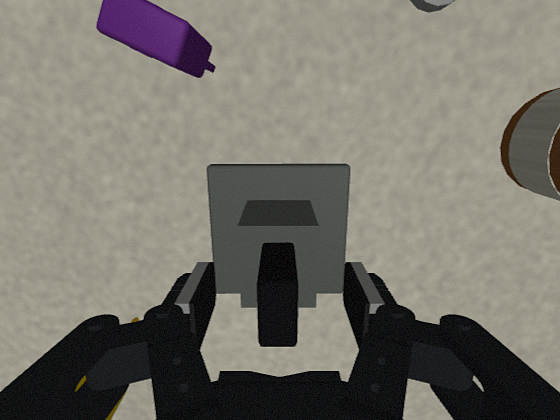

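The handle at u≈278 is midway between the pads (214 and 345). Closing.

Emit:
arm_command --motion '[{"x":0,"y":0,"z":0,"roll":0,"fingers":0},{"x":0,"y":0,"z":0,"roll":0,"fingers":0},{"x":0,"y":0,"z":0,"roll":0,"fingers":0},{"x":0,"y":0,"z":0,"roll":0,"fingers":0},{"x":0,"y":0,"z":0,"roll":0,"fingers":0},{"x":0,"y":0,"z":0,"roll":0,"fingers":0}]'

```text
clock: 6.93
eef_pos: [0.5121, -0.3055, 0.076]
tool_rot: [-0.589, -0.388, 0.59, -0.391]
ft_force: [-0.3, 0.6, -0.7]
grip_width: 0.0149
```

```bash
python3 - <<'E'
from h import *
settle(2)
plan([0.510,-0.3045,0.069],-23.1,1);o=get_obs();print(o['ft_force'],o['grip_width'])
c=snap('wrist','w5')
E
```

```text
yaw -23.096989020786218 tilt [ 0.001  -0.0042 -1.    ] pos [ 0.5121 -0.3055  0.0758] rows roll 5.2551500989650446e-05
{"x":0.0068,"y":-0.0023,"z":-0.0001,"roll":0.000}
[-0.72712353 -0.75757827 -0.26871268] 0.01461890207569338
```

View pics/w5.png

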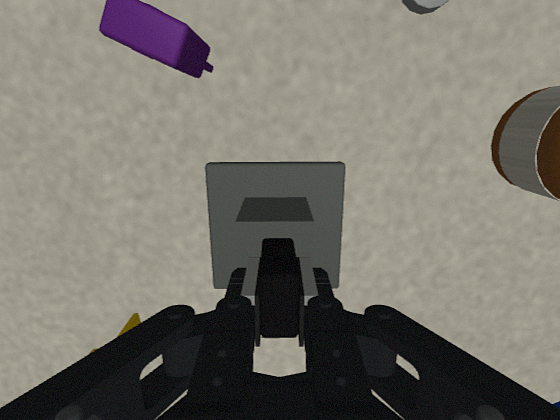

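Gripped, but the zero rows crept up about 5 mm, so the hold is high on the handle. I'll reopen, go lower and close again, compensating for the creep.

Emit:
arm_command --motion '[{"x":0,"y":0,"z":0,"roll":0,"fingers":0.4},{"x":0,"y":0,"z":0,"roll":0,"fingers":0.4},{"x":0,"y":0,"z":0,"roll":0,"fingers":0.4},{"x":0.011,"y":-0.001,"z":0,"roll":0,"fingers":0.4}]'

```text
clock: 7.42
eef_pos: [0.5136, -0.3064, 0.0669]
tool_rot: [0.59, 0.387, -0.59, 0.393]
ft_force: [0.3, 0.0, -0.0]
grip_width: 0.0344
```

```bash
python3 - <<'E'
from h import *
settle(3)
plan([0.510,-0.3045,0.067],-23.1,1);o=get_obs();print(o['ft_force'],o['grip_width'])
E
```

```text
yaw -23.096859596384345 tilt [ 0.     -0.0035 -1.    ] pos [ 0.511  -0.3049  0.0641] rows roll 5.481038293475571e-05
{"x":-0.0029,"y":-0.0011,"z":-0.0000,"roll":0.000}
[0.48804243 0.75361212 0.45607424] 0.03427469514269658
```

Emit:
arm_command --motion '[{"x":0,"y":0,"z":0,"roll":0,"fingers":0},{"x":0.0005,"y":0,"z":0,"roll":0,"fingers":0},{"x":0.001,"y":0,"z":0,"roll":0,"fingers":0},{"x":0.0005,"y":0,"z":0,"roll":0,"fingers":0}]'

```text
clock: 7.9
eef_pos: [0.5113, -0.3051, 0.0643]
tool_rot: [-0.589, -0.388, 0.59, -0.391]
ft_force: [-1.5, 0.0, 0.5]
grip_width: 0.0152
```

```bash
python3 - <<'E'
from h import *
settle(2)
plan([0.510,-0.3045,0.067],-23.1,1);o=get_obs();print(o['ft_force'],o['grip_width'])
c=snap('wrist','w6');c=snap('side','s6');crop(c,'s6c',300,200,420,340,4.2)
E
```

```text
yaw -23.09470396796156 tilt [ 9.e-04 -4.e-03 -1.e+00] pos [ 0.5113 -0.3051  0.0643] rows roll 9.243319636187408e-05
{"x":-0.0027,"y":-0.0014,"z":-0.0001,"roll":0.000}
[-2.00709212  0.58629627  3.22498669] 0.015325225139699286
```

View pics/s6c.png

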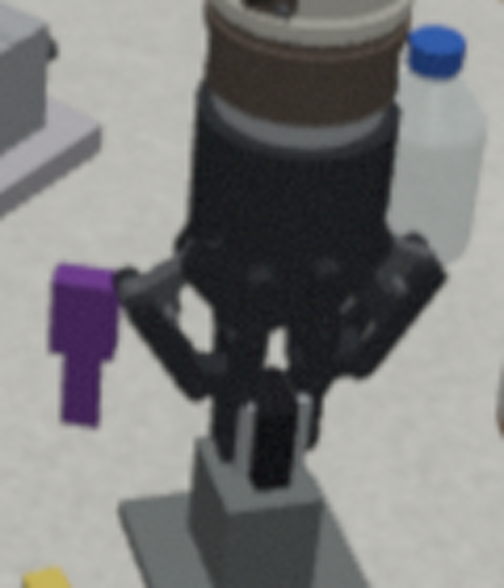

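View pics/w6.png

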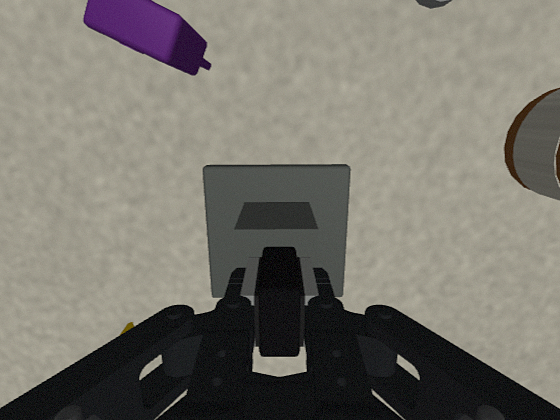

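Emit:
arm_command --motion '[{"x":-0.008,"y":0,"z":0,"roll":0,"fingers":0}]'

```text
clock: 8.18
eef_pos: [0.5103, -0.3045, 0.0708]
tool_rot: [-0.589, -0.389, 0.591, -0.39]
ft_force: [-0.6, -0.2, -2.3]
grip_width: 0.0156
```

```bash
cat >> h.py <<'E'
def st(t=(0.510,-0.3045,0.067),yaw=-23.1,n=2):
    settle(n)
    o=get_obs();M=R.from_quat(o['tool_rot']).as_matrix();p=o['eef_pos'];th=np.arctan2(M[1,1],M[0,1])
    d=np.array(t)-p; print('t',round(o['clock'],2),'need tool y %.4f z %.4f roll %.3f'%(d@M[:,1],d@M[:,2],-(np.radians(yaw)-th)),'pos',p.round(4),'tilt',M[:2,0].round(4),'F',o['ft_force'].round(1),'T',o['ft_torque'].round(2),'w',round(o['grip_width'],4))
E
python3 -c "
from h import *
st((.5113,-.3051,.067))"
```

```text
t 8.28 need tool y 0.0000 z -0.0000 roll 0.000 pos [ 0.5113 -0.3051  0.073 ] tilt [ 0.0009 -0.0042] F [-0.1  0.1 -0.3] T [0.16 0.32 0.  ] w 0.0158
```

Emit:
arm_command --motion '[{"x":-0.012,"y":0,"z":0,"roll":0,"fingers":0}]'

```text
clock: 8.37
eef_pos: [0.5098, -0.3042, 0.0828]
tool_rot: [-0.589, -0.39, 0.591, -0.39]
ft_force: [-0.6, 0.0, -1.6]
grip_width: 0.0152
```

```bash
python3 -c "
from h import *
st((.5113,-.3051,.067))"
```

```text
t 8.47 need tool y -0.0000 z -0.0001 roll 0.000 pos [ 0.5112 -0.3051  0.086 ] tilt [ 0.0011 -0.0045] F [-2.1  0.2  0.4] T [0.17 0.42 0.01] w 0.0153
```

Emit:
arm_command --motion '[{"x":-0.015,"y":0,"z":0,"roll":0,"fingers":0}]'

```text
clock: 8.55
eef_pos: [0.5095, -0.3041, 0.098]
tool_rot: [-0.589, -0.39, 0.591, -0.39]
ft_force: [-0.4, 0.5, -1.1]
grip_width: 0.0155
```

```bash
python3 -c "
from h import *
st((.5113,-.3051,.067))"
```

```text
t 8.65 need tool y -0.0001 z -0.0003 roll 0.000 pos [ 0.5112 -0.3052  0.1021] tilt [ 0.0015 -0.0051] F [-1.   0.7 -0.2] T [ 0.18  0.5  -0.02] w 0.0155
```

Emit:
arm_command --motion '[{"x":-0.02,"y":0,"z":0,"roll":0,"fingers":0}]'

```text
clock: 8.73
eef_pos: [0.509, -0.3038, 0.118]
tool_rot: [-0.588, -0.39, 0.592, -0.389]
ft_force: [0.2, 0.3, -1.0]
grip_width: 0.0152
```

```bash
python3 -c "
from h import *
st((.5113,-.3051,.067))"
```

```text
t 8.83 need tool y -0.0031 z -0.0007 roll 0.000 pos [ 0.5134 -0.3064  0.1243] tilt [ 0.0073 -0.0084] F [ 1.4 -0.6  0.1] T [-0.03 -0.11  0.06] w 0.015
```

Emit:
arm_command --motion '[{"x":-0.04,"y":0,"z":0,"roll":0,"fingers":0}]'

```text
clock: 8.92
eef_pos: [0.509, -0.3036, 0.1553]
tool_rot: [-0.588, -0.391, 0.592, -0.389]
ft_force: [-0.8, 0.2, -2.5]
grip_width: 0.0154
```

```bash
python3 -c "
from h import *
st((.5113,-.3051,.067))
c=snap('side','s7');crop(c,'s7c',290,170,430,350,3.3)
g=[0.5896,0.0183,0.19]
plan(g,13.8,12)"
```

```text
t 9.02 need tool y -0.0084 z -0.0013 roll 0.000 pos [ 0.5168 -0.3082  0.1686] tilt [ 0.0172 -0.0142] F [ 0.5 -0.9  0.5] T [-0.04 -0.1  -0.03] w 0.0152
yaw -23.098589453417464 tilt [ 0.0148 -0.0128 -0.9998] pos [ 0.5159 -0.3077  0.1665] rows roll -0.05366682294198247
{"x":-0.0020,"y":-0.0050,"z":-0.0274,"roll":-0.054}
{"x":-0.0020,"y":-0.0035,"z":-0.0276,"roll":-0.054}
{"x":-0.0020,"y":-0.0020,"z":-0.0278,"roll":-0.054}
{"x":-0.0020,"y":-0.0006,"z":-0.0278,"roll":-0.054}
{"x":-0.0020,"y":0.0009,"z":-0.0278,"roll":-0.054}
{"x":-0.0020,"y":0.0024,"z":-0.0277,"roll":-0.054}
{"x":-0.0020,"y":0.0039,"z":-0.0276,"roll":-0.054}
{"x":-0.0020,"y":0.0054,"z":-0.0273,"roll":-0.054}
{"x":-0.0020,"y":0.0068,"z":-0.0270,"roll":-0.054}
{"x":-0.0020,"y":0.0083,"z":-0.0266,"roll":-0.054}
{"x":-0.0020,"y":0.0097,"z":-0.0261,"roll":-0.054}
{"x":-0.0020,"y":0.0111,"z":-0.0255,"roll":-0.054}
```

View pics/s7c.png

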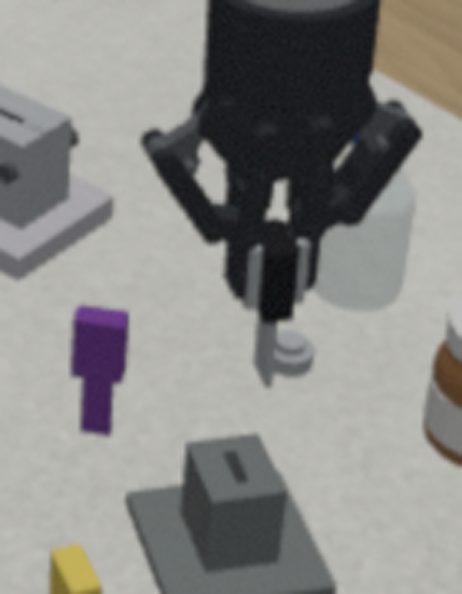

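The blade is out of the slot, straight and firm in the pads, with the stand left in place. Carrying it to above the right gap.

Emit:
arm_command --motion '[{"x":-0.002,"y":-0.005,"z":-0.027,"roll":-0.054,"fingers":0},{"x":-0.002,"y":-0.0035,"z":-0.028,"roll":-0.054,"fingers":0},{"x":-0.002,"y":-0.002,"z":-0.028,"roll":-0.054,"fingers":0},{"x":-0.002,"y":-0.0005,"z":-0.028,"roll":-0.054,"fingers":0},{"x":-0.002,"y":0.001,"z":-0.028,"roll":-0.054,"fingers":0},{"x":0,"y":0.0025,"z":-0.028,"roll":-0.054,"fingers":0},{"x":0,"y":0.004,"z":-0.028,"roll":-0.054,"fingers":0},{"x":0,"y":0.0055,"z":-0.027,"roll":-0.054,"fingers":0},{"x":0,"y":0.007,"z":-0.027,"roll":-0.054,"fingers":0},{"x":0,"y":0.008,"z":-0.026,"roll":-0.054,"fingers":0},{"x":0,"y":0.01,"z":-0.022,"roll":-0.05,"fingers":0}]'

```text
clock: 9.98
eef_pos: [0.586, -0.0066, 0.1579]
tool_rot: [0.446, 0.54, -0.448, 0.556]
ft_force: [-1.2, 0.4, -1.1]
grip_width: 0.0151
```

```bash
python3 -c "
from h import *
st((0.5896,0.0183,0.19),13.8,3)"
```

```text
t 10.13 need tool y 0.0088 z -0.0230 roll -0.038 pos [ 0.5861 -0.0065  0.1579] tilt [ 0.0165 -0.0165] F [ 1.   0.2 -0.5] T [-0.01 -0.03 -0.  ] w 0.0156
```

Emit:
arm_command --motion '[{"x":0,"y":0.009,"z":-0.023,"roll":-0.038,"fingers":0}]'

```text
clock: 10.22
eef_pos: [0.5899, 0.0144, 0.1566]
tool_rot: [0.436, 0.547, -0.44, 0.564]
ft_force: [-0.2, 0.0, -1.3]
grip_width: 0.0153
```

```bash
python3 -c "
from h import *
st((0.5896,0.0183,0.19),13.8,4)"
```

```text
t 10.42 need tool y 0.0002 z -0.0005 roll -0.001 pos [0.5901 0.0172 0.1566] tilt [ 0.0157 -0.0171] F [0.1 0.5 0.1] T [0.   0.03 0.02] w 0.0154
```

Emit:
arm_command --motion '[{"x":-0.03,"y":0,"z":0,"roll":0,"fingers":0},{"x":0.03,"y":0,"z":0,"roll":0,"fingers":0}]'

```text
clock: 10.58
eef_pos: [0.5929, 0.0148, 0.1614]
tool_rot: [0.438, 0.545, -0.437, 0.566]
ft_force: [4.1, -0.5, 1.7]
grip_width: 0.0152
```

```bash
python3 -c "
from h import *
st((0.5896,0.0183,0.19),13.8,4)"
```

```text
t 10.78 need tool y 0.0058 z -0.0016 roll -0.005 pos [0.5843 0.0146 0.1493] tilt [-0.0002 -0.0185] F [ 0.  -0.7 -0.4] T [-0.01  0.01  0.06] w 0.0156
```

The tilt fix worked. Now I'll look with the wrist and side cameras before lowering.

Emit:
arm_command --motion '[{"x":0,"y":0.006,"z":-0.001,"roll":-0.005,"fingers":0}]'

```text
clock: 10.87
eef_pos: [0.5896, 0.016, 0.1499]
tool_rot: [0.431, 0.552, -0.442, 0.56]
ft_force: [-0.3, -0.6, -0.1]
grip_width: 0.0152
```

```bash
python3 -c "
from h import *
st((0.5896,0.0193,0.19),13.8,3)
snap('wrist','w8');c=snap('side','s8');crop(c,'s8c',240,130,350,250,5);c=snap('top','t8');crop(c,'t8c',250,150,330,220,7)"
```

```text
t 11.02 need tool y -0.0009 z -0.0020 roll -0.000 pos [0.591  0.0168 0.15  ] tilt [ 0.0017 -0.0184] F [-0.8 -0.6 -0.6] T [ 0.06 -0.01  0.  ] w 0.0156
```

View pics/w8.png

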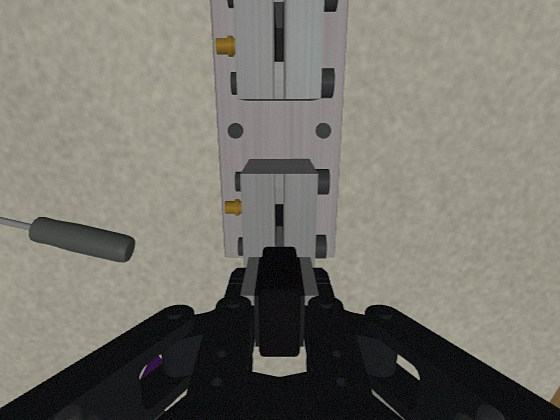

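View pics/s8c.png

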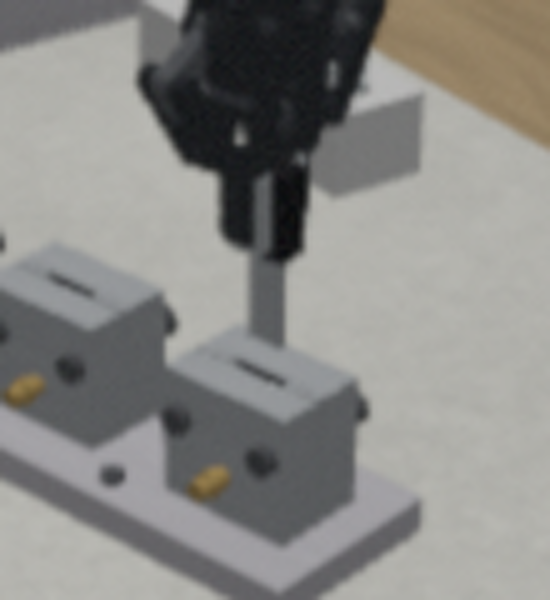

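The wrist view looks along the gap line. The right gap at u≈280 (v 205–250) runs in under the handle (u≈280).

```bash
python3 - <<'E'
from h import *
c=load('w8')
crop(c,'w8c',225,150,335,365,2.79)
im=np.clip(c['frame'][150:300,230:330,::-1].astype(float)*1.3,0,255).astype(np.uint8)
cv2.imwrite('pics/w8d.png',cv2.resize(im,None,fx=6,fy=4,interpolation=cv2.INTER_CUBIC))
g=c['frame'].astype(float).mean(2)
for v in (20,40,210,220,230,238): print(v,g[v,266:296].astype(int))
for v in (280,300,330): print(v,g[v,250:312].astype(int))
E
```

```text
20 [134 131 132 133 140 136 120  95  36  35  61  61  56  60  61  64  46  39
  80 111 116 137 138 135 143 141 141 139 146 143]
40 [140 135 132 134 143 139 121 104  42  21  28  36  31  33  24  41  24  35
  84 105 124 135 136 139 144 141 143 142 145 143]
210 [125 121 118 120 122 119 126 129  96  33   4  18   8  20  19  18  16  67
 105 119 123 117 121 123 128 122 126 124 124 123]
220 [123 121 119 122 117 121 126 129 102  47   2  17  18  13  23  22  22  62
 109 118 123 121 119 126 123 122 123 125 120 122]
230 [124 120 120 120 116 123 127 124 103  55  38  68  64  67  68  63  58  65
 103 120 120 121 122 127 121 124 126 124 122 123]
238 [123 119 118 118 118 118 127 126 102  52  51  67  68  64  64  67  48  69
 107 117 124 118 125 125 121 125 124 124 119 122]
280 [64 60 65 66 68 66 41 16  5  8  7 18 11  4  0  0 17  9  3  7 22 20 12  0
 18  7  0 13  6  5  6  3  2 10 13  8 11 13 11 12  6  4  1 21  3  0 11  5
 19  7 13  6 29 53 68 68 67 68 69 66 68 66]
300 [ 99 128 127 107  55  22  30  34  30  11  20  18  20  18  10  16  19  10
  18  15  17  25  17  22  22  14  18  20  17   9  24  13  21  23  22  20
  22  21  17  22  15  21  10  20  22  25  19  24  19  13  25  29  35  28
  54 106 128 130 102  17   1  12]
330 [14 19 14 15 17 34 33 37 35 17 16 18 18 22 12 23 11 21 16 17 15 28 12 25
 15  6 11 12 21 16 23  8 19 16 14 20 17 21 11 21 24  7  9 15 18 22 15 24
 21 14 27 34 35 32 21 11 20 21 10 20 13 12]
```

View pics/w8d.png

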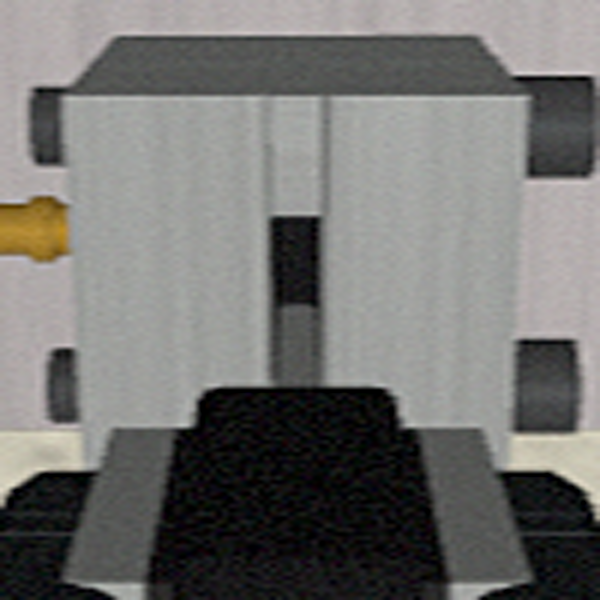

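Emit:
arm_command --motion '[{"x":0.01,"y":-0.001,"z":-0.002,"roll":0,"fingers":0}]'

```text
clock: 11.25
eef_pos: [0.5907, 0.0185, 0.1417]
tool_rot: [0.432, 0.551, -0.44, 0.562]
ft_force: [0.2, 0.1, -0.1]
grip_width: 0.0153
```

```bash
python3 -c "
from h import *
st((0.5904,0.0193,0.19),13.8,4)
snap('wrist','w9');c=snap('side','s9');crop(c,'s9c',240,130,350,250,5)
c=load('w9');im=np.clip(c['frame'][150:300,230:330,::-1].astype(float)*1.3,0,255).astype(np.uint8)
cv2.imwrite('pics/w9d.png',cv2.resize(im,None,fx=6,fy=4,interpolation=cv2.INTER_CUBIC))"
```

```text
t 11.45 need tool y 0.0020 z 0.0008 roll 0.001 pos [0.5882 0.0187 0.1389] tilt [-0.001  -0.0186] F [ 0.2 -0.6 -0.9] T [ 0.01 -0.01  0.  ] w 0.015
```

View pics/w9d.png

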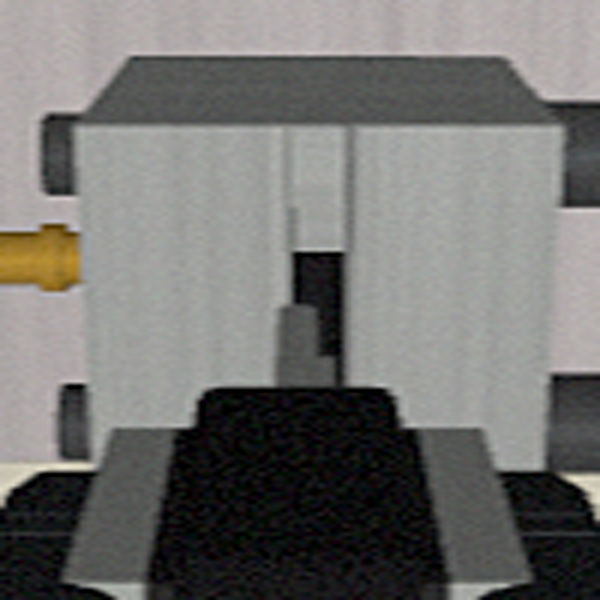

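View pics/s9c.png

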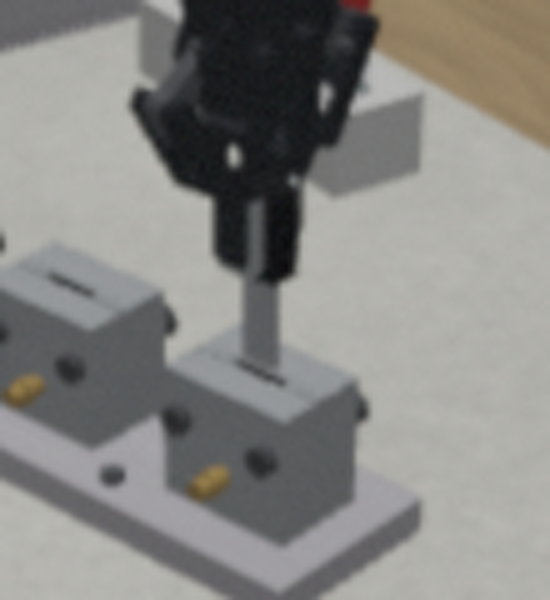

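The blade tip (crop u≈297) sits left of the gap (u≈319), about 2 mm, which matches the arm's reading. Correcting.

Emit:
arm_command --motion '[{"x":0.002,"y":0.002,"z":0.001,"roll":0,"fingers":0}]'

```text
clock: 11.63
eef_pos: [0.5911, 0.0182, 0.1381]
tool_rot: [0.431, 0.552, -0.441, 0.561]
ft_force: [-0.3, -0.6, -0.3]
grip_width: 0.0154
```

```bash
python3 -c "
from h import *
st((0.5904,0.0193,0.19),13.8,4)"
```

```text
t 11.83 need tool y -0.0005 z -0.0004 roll 0.000 pos [0.591  0.018  0.1375] tilt [ 0.0004 -0.0185] F [-0.5 -0.3  0.1] T [0.04 0.06 0.05] w 0.015
```

Emit:
arm_command --motion '[{"x":0.004,"y":0.0003,"z":0,"roll":0,"fingers":0}]'

```text
clock: 11.92
eef_pos: [0.5919, 0.018, 0.1343]
tool_rot: [0.432, 0.552, -0.441, 0.561]
ft_force: [-0.3, -0.5, -0.8]
grip_width: 0.015
```

```bash
python3 -c "
from h import *
st((0.5904,0.0193,0.19),13.8,3)
c=snap('wrist','w10');im=np.clip(c['frame'][150:300,230:330,::-1].astype(float)*1.3,0,255).astype(np.uint8)
cv2.imwrite('pics/w10d.png',cv2.resize(im,None,fx=6,fy=4,interpolation=cv2.INTER_CUBIC))"
```

```text
t 12.07 need tool y -0.0005 z -0.0004 roll 0.000 pos [0.591 0.018 0.133] tilt [-0.0006 -0.0186] F [ 0.4  1.  -1.2] T [ 0.05  0.03 -0.04] w 0.0153
```

View pics/w10d.png

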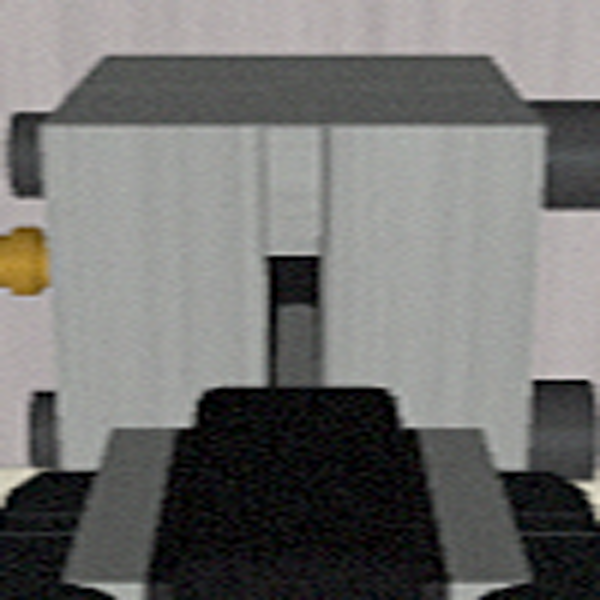

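The blade tip (275–318) is within the mouth (268–320) and just entering. I'll go down in small steps and watch the force.

Emit:
arm_command --motion '[{"x":0.006,"y":-0.0005,"z":0,"roll":0,"fingers":0}]'

```text
clock: 12.2
eef_pos: [0.5912, 0.0177, 0.1284]
tool_rot: [0.431, 0.552, -0.441, 0.561]
ft_force: [0.3, -0.4, -0.2]
grip_width: 0.0155
```

```bash
python3 -c "
from h import *
st((0.5905,0.0185,0.19),13.8,3)"
```

```text
t 12.35 need tool y 0.0002 z 0.0005 roll 0.000 pos [0.5901 0.0177 0.1266] tilt [-0.0014 -0.0185] F [-0.2 -0.1 -0.7] T [ 0.06 -0.02  0.01] w 0.0152
```

Emit:
arm_command --motion '[{"x":0.006,"y":0,"z":0,"roll":0,"fingers":0}]'

```text
clock: 12.43
eef_pos: [0.5911, 0.0177, 0.1215]
tool_rot: [0.431, 0.552, -0.441, 0.561]
ft_force: [1.2, 0.3, -0.8]
grip_width: 0.0154
```

```bash
python3 -c "
from h import *
st((0.5905,0.0185,0.19),13.8,3)"
```

```text
t 12.58 need tool y 0.0003 z 0.0005 roll 0.000 pos [0.5899 0.0177 0.1198] tilt [-0.0022 -0.0185] F [-0.1 -0.2 -0.6] T [-0.   -0.06 -0.02] w 0.0154
```

Emit:
arm_command --motion '[{"x":0.007,"y":0.0003,"z":0,"roll":0,"fingers":0}]'

```text
clock: 12.67
eef_pos: [0.5912, 0.0176, 0.114]
tool_rot: [0.431, 0.552, -0.441, 0.561]
ft_force: [0.8, 0.0, 0.0]
grip_width: 0.0154
```

```bash
python3 -c "
from h import *
st((0.5905,0.0185,0.19),13.8,3)"
```

```text
t 12.82 need tool y 0.0002 z 0.0006 roll 0.000 pos [0.5899 0.0176 0.1121] tilt [-0.0031 -0.0185] F [-0.2  0.4 -1. ] T [ 0.08 -0.14 -0.05] w 0.0152
```

Emit:
arm_command --motion '[{"x":0.004,"y":0.0003,"z":0,"roll":0,"fingers":0}]'

```text
clock: 12.9
eef_pos: [0.5907, 0.0177, 0.1086]
tool_rot: [0.431, 0.553, -0.442, 0.56]
ft_force: [0.0, -0.2, -0.2]
grip_width: 0.0153
```

```bash
python3 -c "
from h import *
st((0.5905,0.0185,0.19),13.8,3)"
```

```text
t 13.05 need tool y 0.0000 z 0.0007 roll 0.000 pos [0.59   0.0176 0.1076] tilt [-0.0038 -0.0185] F [-1.  -0.7 -1.9] T [ 0.02 -0.06 -0.01] w 0.0152
```

Emit:
arm_command --motion '[{"x":0.003,"y":0.0003,"z":0,"roll":0,"fingers":0}]'

```text
clock: 13.13
eef_pos: [0.5909, 0.0177, 0.1057]
tool_rot: [0.431, 0.553, -0.442, 0.56]
ft_force: [-0.5, 0.4, 22.9]
grip_width: 0.0148
```

```bash
python3 -c "
from h import *
st((0.5905,0.0185,0.19),13.8,3)"
```

```text
t 13.28 need tool y -0.0007 z 0.0006 roll 0.000 pos [0.5909 0.0177 0.106 ] tilt [-0.0018 -0.0184] F [-1.3 -0.2  4.9] T [ 0.05  0.27 -0.  ] w 0.0154
```

The blade jammed at TCP z 0.106 (28 mm deep, 23 N), so the right gap holds a bar. Withdrawing gently.

Emit:
arm_command --motion '[{"x":-0.01,"y":-0.0005,"z":0,"roll":0,"fingers":0}]'

```text
clock: 13.37
eef_pos: [0.5899, 0.0179, 0.1148]
tool_rot: [0.43, 0.554, -0.442, 0.559]
ft_force: [0.8, -1.1, -1.6]
grip_width: 0.0151
```

```bash
python3 -c "
from h import *
st((0.5905,0.0185,0.19),13.8,3)"
```

```text
t 13.52 need tool y -0.0005 z 0.0005 roll 0.000 pos [0.5909 0.0177 0.1171] tilt [-0.0003 -0.0185] F [ 0.1  0.5 -0.7] T [-0.02 -0.01  0.03] w 0.0151
```

Emit:
arm_command --motion '[{"x":-0.014,"y":0,"z":0,"roll":0,"fingers":0}]'

```text
clock: 13.6
eef_pos: [0.5899, 0.0182, 0.1286]
tool_rot: [0.43, 0.554, -0.442, 0.559]
ft_force: [0.5, 0.1, -0.8]
grip_width: 0.015
```

```bash
python3 -c "
from h import *
st((0.5905,0.0185,0.19),13.8,3)"
```

```text
t 13.75 need tool y -0.0010 z 0.0003 roll 0.000 pos [0.5915 0.0179 0.132 ] tilt [ 0.0016 -0.0186] F [ 0.4 -0.  -0.6] T [-0.01 -0.    0.02] w 0.0154
```

Emit:
arm_command --motion '[{"x":-0.02,"y":0,"z":0,"roll":0,"fingers":0}]'

```text
clock: 13.83
eef_pos: [0.5881, 0.0181, 0.1475]
tool_rot: [0.429, 0.555, -0.443, 0.558]
ft_force: [-0.7, 0.0, -1.8]
grip_width: 0.0152
```

```bash
python3 -c "
from h import *
st((0.5625,0.1295,0.19),13.8,3)
c=snap('wrist','w11')"
```

```text
t 13.98 need tool y -0.0023 z -0.1144 roll 0.000 pos [0.5922 0.0183 0.1526] tilt [ 0.0039 -0.0186] F [ 0.  -0.7  0.2] T [ 0.   -0.04  0.06] w 0.0153
```

View pics/w11.png

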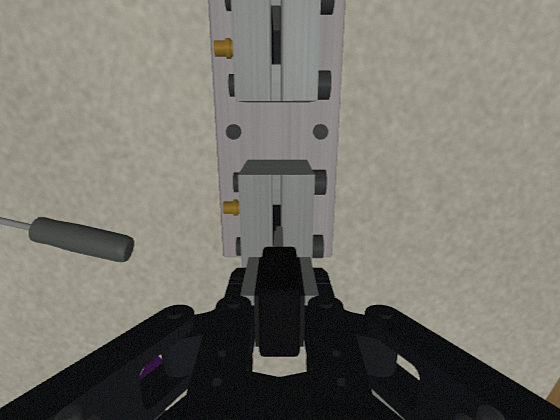

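The cassettes are undisturbed and the blade is clear. On to the middle gap, 115 mm along −tool z.

Emit:
arm_command --motion '[{"x":0,"y":-0.001,"z":-0.03,"roll":0,"fingers":0},{"x":0,"y":-0.001,"z":-0.03,"roll":0,"fingers":0},{"x":0,"y":0,"z":-0.03,"roll":0,"fingers":0},{"x":0,"y":0,"z":-0.012,"roll":0,"fingers":0}]'

```text
clock: 14.37
eef_pos: [0.5633, 0.1151, 0.1439]
tool_rot: [0.432, 0.551, -0.445, 0.558]
ft_force: [0.7, -0.2, -0.9]
grip_width: 0.0152
```

```bash
python3 -c "
from h import *
st((0.5629,0.1294,0.19),13.8,3)"
```

```text
t 14.52 need tool y 0.0021 z -0.0153 roll -0.009 pos [0.5642 0.1129 0.1443] tilt [-0.0031 -0.023 ] F [-0.1 -0.  -1.1] T [-0.01 -0.01 -0.06] w 0.0152
```

Emit:
arm_command --motion '[{"x":0,"y":0.002,"z":-0.0155,"roll":-0.009,"fingers":0}]'

```text
clock: 14.6
eef_pos: [0.563, 0.1257, 0.1435]
tool_rot: [0.429, 0.551, -0.445, 0.56]
ft_force: [0.6, 0.4, -1.2]
grip_width: 0.0154
```

```bash
python3 -c "
from h import *
st((0.5629,0.1294,0.19),13.8,4)
c=snap('wrist','w12');im=np.clip(c['frame'][150:300,230:330,::-1].astype(float)*1.3,0,255).astype(np.uint8)
cv2.imwrite('pics/w12d.png',cv2.resize(im,None,fx=6,fy=4,interpolation=cv2.INTER_CUBIC))"
```

```text
t 14.8 need tool y 0.0002 z -0.0009 roll -0.001 pos [0.5628 0.1273 0.1436] tilt [-0.0034 -0.0239] F [ 0.3  0.3 -1.1] T [0.02 0.   0.  ] w 0.0155
```

View pics/w12d.png

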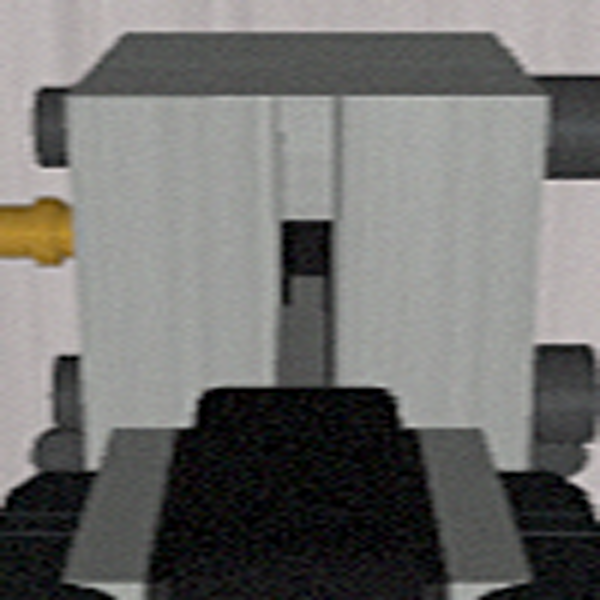

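The blade (280–327) lines up with the middle gap (282–331). Descending in the same way.

Emit:
arm_command --motion '[{"x":0.007,"y":0.0008,"z":-0.001,"roll":0,"fingers":0}]'

```text
clock: 14.93
eef_pos: [0.5647, 0.1272, 0.1379]
tool_rot: [0.431, 0.551, -0.444, 0.561]
ft_force: [0.6, 0.2, -0.4]
grip_width: 0.0156
```

```bash
python3 -c "
from h import *
st((0.5631,0.1285,0.19),13.8,3)"
```

```text
t 15.08 need tool y -0.0001 z 0.0000 roll -0.003 pos [0.563  0.1272 0.1358] tilt [-0.0049 -0.0243] F [ 0.5 -0.4 -0.4] T [0.03 0.06 0.02] w 0.0159
```

Emit:
arm_command --motion '[{"x":0.005,"y":0.0005,"z":0,"roll":0,"fingers":0}]'

```text
clock: 15.17
eef_pos: [0.5642, 0.127, 0.1315]
tool_rot: [0.43, 0.551, -0.445, 0.56]
ft_force: [0.3, -1.7, -0.9]
grip_width: 0.0153
```

```bash
python3 -c "
from h import *
st((0.5631,0.1285,0.19),13.8,3)
c=snap('wrist','w13');im=np.clip(c['frame'][150:300,230:330,::-1].astype(float)*1.3,0,255).astype(np.uint8)
cv2.imwrite('pics/w13d.png',cv2.resize(im,None,fx=6,fy=4,interpolation=cv2.INTER_CUBIC))"
```

```text
t 15.32 need tool y -0.0004 z -0.0002 roll -0.003 pos [0.5632 0.1269 0.1302] tilt [-0.0058 -0.0247] F [-0.5  0.5 -1. ] T [ 0.01 -0.01  0.04] w 0.0151
```

View pics/w13d.png

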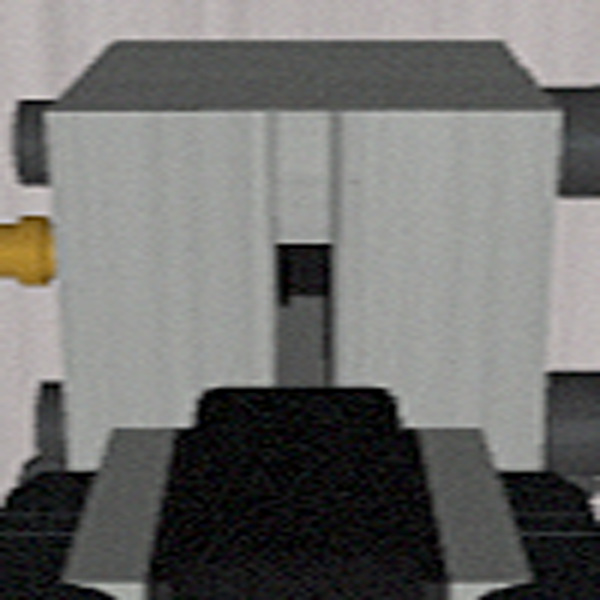

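The tip is in the mouth with no force. Continuing.

Emit:
arm_command --motion '[{"x":0.006,"y":0.0004,"z":0,"roll":0,"fingers":0}]'

```text
clock: 15.45
eef_pos: [0.5645, 0.1273, 0.1256]
tool_rot: [0.43, 0.551, -0.444, 0.56]
ft_force: [-0.5, 0.3, -0.8]
grip_width: 0.0156
```

```bash
python3 -c "
from h import *
st((0.5633,0.1285,0.19),13.8,3)"
```

```text
t 15.6 need tool y -0.0004 z 0.0000 roll -0.003 pos [0.5633 0.127  0.1239] tilt [-0.0065 -0.0247] F [-0.6 -0.4 -1. ] T [ 0.03 -0.01 -0.02] w 0.0156
```

Emit:
arm_command --motion '[{"x":0.006,"y":0.0002,"z":0,"roll":0,"fingers":0}]'

```text
clock: 15.68
eef_pos: [0.5643, 0.1272, 0.1189]
tool_rot: [0.429, 0.552, -0.445, 0.56]
ft_force: [0.2, -0.1, -0.8]
grip_width: 0.0152
```

```bash
python3 -c "
from h import *
st((0.5633,0.1285,0.19),13.8,3)"
```

```text
t 15.83 need tool y -0.0005 z 0.0001 roll -0.003 pos [0.5633 0.1269 0.1173] tilt [-0.0071 -0.0249] F [-0.  -0.5 -1.6] T [ 0.11 -0.1   0.06] w 0.0151
```

Emit:
arm_command --motion '[{"x":0.006,"y":0.0002,"z":0,"roll":0,"fingers":0}]'

```text
clock: 15.92
eef_pos: [0.5642, 0.127, 0.1122]
tool_rot: [0.429, 0.552, -0.445, 0.56]
ft_force: [1.6, 0.1, -1.1]
grip_width: 0.0154
```

```bash
python3 -c "
from h import *
st((0.5633,0.1285,0.19),13.8,3)"
```

```text
t 16.07 need tool y -0.0006 z 0.0001 roll -0.003 pos [0.5633 0.1268 0.1107] tilt [-0.0076 -0.025 ] F [ 0.9 -0.  -1.4] T [ 0.03 -0.17 -0.  ] w 0.0152
```

Emit:
arm_command --motion '[{"x":0.003,"y":0.0001,"z":0,"roll":0,"fingers":0}]'

```text
clock: 16.15
eef_pos: [0.5636, 0.1268, 0.1081]
tool_rot: [0.429, 0.552, -0.445, 0.559]
ft_force: [-0.2, 0.7, -0.2]
grip_width: 0.0154
```

```bash
python3 -c "
from h import *
st((0.5633,0.1285,0.19),13.8,3)"
```

```text
t 16.3 need tool y -0.0007 z 0.0001 roll -0.003 pos [0.5633 0.1267 0.1075] tilt [-0.0078 -0.025 ] F [ 1.3 -0.9 -1.7] T [ 0.09 -0.18 -0.07] w 0.0156
```

Emit:
arm_command --motion '[{"x":0.003,"y":0.0001,"z":0,"roll":0,"fingers":0}]'

```text
clock: 16.38
eef_pos: [0.5636, 0.1267, 0.1049]
tool_rot: [0.429, 0.552, -0.445, 0.559]
ft_force: [0.5, 0.0, -1.2]
grip_width: 0.015
```

```bash
python3 -c "
from h import *
st((0.5633,0.1285,0.19),13.8,3)"
```

```text
t 16.53 need tool y -0.0008 z 0.0001 roll -0.003 pos [0.5633 0.1266 0.1043] tilt [-0.008 -0.025] F [ 1.   0.1 -1.6] T [ 0.04 -0.25  0.01] w 0.0153
```

It passed 28 mm with no resistance, so this gap looks open. One more small step to confirm, then on down.

Emit:
arm_command --motion '[{"x":0.003,"y":-0.0001,"z":0,"roll":0,"fingers":0}]'

```text
clock: 16.62
eef_pos: [0.5635, 0.1266, 0.1017]
tool_rot: [0.429, 0.552, -0.446, 0.559]
ft_force: [-0.4, -0.3, -0.7]
grip_width: 0.0149
```

```bash
python3 -c "
from h import *
st((0.5631,0.1280,0.19),13.8,3)"
```

```text
t 16.77 need tool y -0.0011 z 0.0005 roll -0.003 pos [0.5633 0.1266 0.101 ] tilt [-0.0079 -0.0251] F [ 1.   0.3 -1.4] T [ 0.13 -0.31  0.09] w 0.0154
```

Emit:
arm_command --motion '[{"x":0.004,"y":-0.0001,"z":0,"roll":0,"fingers":0}]'

```text
clock: 16.85
eef_pos: [0.5636, 0.1265, 0.0976]
tool_rot: [0.429, 0.552, -0.445, 0.559]
ft_force: [1.0, -0.9, -1.2]
grip_width: 0.0154
```

```bash
python3 -c "
from h import *
st((0.5631,0.1280,0.19),13.8,3)"
```

```text
t 17.0 need tool y -0.0011 z 0.0006 roll -0.003 pos [0.5633 0.1265 0.0967] tilt [-0.0078 -0.025 ] F [ 1.7 -0.2 -1.3] T [ 0.11 -0.43  0.  ] w 0.0156
```

Emit:
arm_command --motion '[{"x":0.003,"y":-0.0001,"z":0,"roll":0,"fingers":0}]'

```text
clock: 17.08
eef_pos: [0.5634, 0.1264, 0.0941]
tool_rot: [0.428, 0.552, -0.446, 0.559]
ft_force: [0.3, 0.0, -0.0]
grip_width: 0.0153
```

```bash
python3 -c "
from h import *
st((0.5631,0.1280,0.19),13.8,3)"
```

```text
t 17.23 need tool y -0.0011 z 0.0006 roll -0.003 pos [0.5633 0.1264 0.0935] tilt [-0.0076 -0.025 ] F [ 1.9  0.2 -2.6] T [ 0.16 -0.53  0.07] w 0.015
```

Emit:
arm_command --motion '[{"x":0.003,"y":0,"z":0,"roll":0,"fingers":0}]'

```text
clock: 17.32
eef_pos: [0.5634, 0.1263, 0.0908]
tool_rot: [0.428, 0.552, -0.446, 0.559]
ft_force: [1.2, -0.7, -0.0]
grip_width: 0.0156
```

```bash
python3 -c "
from h import *
st((0.5631,0.1280,0.19),13.8,2)"
```

```text
t 17.42 need tool y -0.0011 z 0.0005 roll -0.003 pos [0.5633 0.1263 0.0901] tilt [-0.0077 -0.025 ] F [ 2.   0.2 -1.2] T [ 0.14 -0.55  0.02] w 0.015
```

Emit:
arm_command --motion '[{"x":0.0025,"y":0,"z":0,"roll":0,"fingers":0}]'

```text
clock: 17.5
eef_pos: [0.5636, 0.1263, 0.0892]
tool_rot: [0.429, 0.552, -0.445, 0.559]
ft_force: [-6.8, -1.4, 25.4]
grip_width: 0.0155
```

```bash
python3 -c "
from h import *
st((0.5631,0.1280,0.19),13.8,2)"
```

```text
t 17.6 need tool y -0.0012 z 0.0005 roll -0.003 pos [0.5635 0.1263 0.0894] tilt [-0.0064 -0.0245] F [-1.2 -0.4  7.4] T [ 0.01  0.35 -0.01] w 0.0154
```

Contact came at TCP 0.0892, exactly the shoulder-on-top height. One gentle press to seat it, then look.

Emit:
arm_command --motion '[{"x":0.0025,"y":0,"z":0,"roll":0,"fingers":0}]'

```text
clock: 17.68
eef_pos: [0.5635, 0.1263, 0.0893]
tool_rot: [0.429, 0.552, -0.445, 0.56]
ft_force: [-5.4, -1.1, 17.6]
grip_width: 0.0153
```

```bash
python3 -c "
from h import *
st((0.5631,0.1280,0.19),13.8,2)
c=snap('wrist','w14');c=snap('side','s14');crop(c,'s14c',190,90,330,250,3.7)"
```

```text
t 17.78 need tool y -0.0011 z 0.0005 roll -0.003 pos [0.5635 0.1263 0.0893] tilt [-0.0049 -0.0241] F [-3.5 -0.8 12.2] T [-0.12  0.78  0.01] w 0.0149
```

View pics/s14c.png

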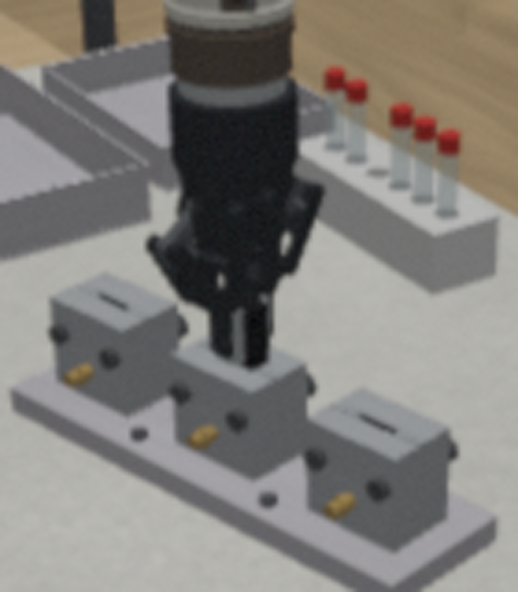

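View pics/w14.png

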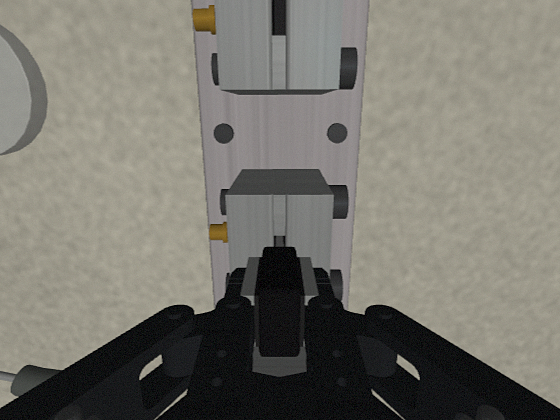

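The blade is down to the shoulder on the middle cassette: no steel shows in the side view, and both neighbours are untouched. Releasing.

Emit:
arm_command --motion '[{"x":0,"y":0,"z":0,"roll":0,"fingers":0.4},{"x":0,"y":0,"z":0,"roll":0,"fingers":0.4},{"x":0,"y":0,"z":0,"roll":0,"fingers":0.4},{"x":0,"y":0,"z":0,"roll":0,"fingers":0.4}]'

```text
clock: 18.22
eef_pos: [0.5621, 0.126, 0.0901]
tool_rot: [0.429, 0.552, -0.445, 0.559]
ft_force: [0.2, -0.2, 0.2]
grip_width: 0.0343
```

```bash
python3 -c "
from h import *
st((0.5631,0.1280,0.19),13.8,2)
c=snap('wrist','w15')"
```

```text
t 18.32 need tool y 0.0003 z 0.0005 roll -0.003 pos [0.5621 0.1259 0.0899] tilt [-0.0067 -0.0246] F [0.  0.4 0.4] T [ 0.05 -0.    0.  ] w 0.0342
```

View pics/w15.png

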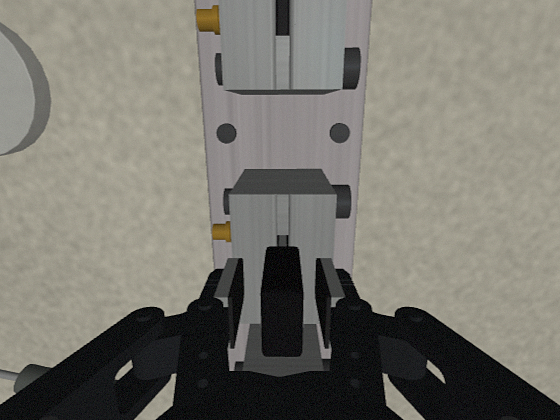

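The fingers are clear on both sides of the handle. Retreating straight up.

Emit:
arm_command --motion '[{"x":-0.015,"y":0,"z":0,"roll":0,"fingers":0.4}]'

```text
clock: 18.45
eef_pos: [0.5599, 0.1257, 0.1019]
tool_rot: [0.427, 0.554, -0.447, 0.558]
ft_force: [0.0, -0.3, -0.3]
grip_width: 0.034
```

```bash
python3 -c "
from h import *
st((0.5631,0.1280,0.19),13.8,2)"
```

```text
t 18.55 need tool y -0.0008 z 0.0004 roll -0.003 pos [0.5635 0.1266 0.1063] tilt [-0.0038 -0.0238] F [0.1 0.6 0.9] T [ 0.09 -0.02  0.01] w 0.034
```

Emit:
arm_command --motion '[{"x":-0.02,"y":0,"z":0,"roll":0,"fingers":0.4}]'

```text
clock: 18.63
eef_pos: [0.561, 0.1265, 0.1226]
tool_rot: [0.428, 0.553, -0.446, 0.558]
ft_force: [-0.6, 0.2, -1.0]
grip_width: 0.0343
```

```bash
python3 -c "
from h import *
st((0.5631,0.1280,0.19),13.8,2)"
```

```text
t 18.73 need tool y -0.0026 z 0.0004 roll -0.003 pos [0.5656 0.1276 0.1286] tilt [ 0.0015 -0.0226] F [ 0.5 -0.2  0.4] T [ 0.09 -0.08 -0.  ] w 0.0344
```

Emit:
arm_command --motion '[{"x":-0.03,"y":0,"z":0,"roll":0,"fingers":0.4},{"x":-0.035,"y":0,"z":0,"roll":0,"fingers":0.4},{"x":-0.03,"y":0,"z":0,"roll":0,"fingers":0.4},{"x":0,"y":0,"z":0,"roll":0,"fingers":0.4},{"x":0,"y":0,"z":0,"roll":0,"fingers":0.4}]'

```text
clock: 19.15
eef_pos: [0.5646, 0.1296, 0.2217]
tool_rot: [0.43, 0.552, -0.444, 0.56]
ft_force: [-1.3, -0.6, -0.1]
grip_width: 0.0342
```

```bash
python3 -c "
from h import *
st((0.5631,0.1280,0.19),13.8,2)
c=snap('wrist','w16');c=snap('side','s16');crop(c,'s16c',190,120,330,250,4.2);snap('top','t16')"
```

```text
t 19.25 need tool y -0.0012 z 0.0004 roll -0.003 pos [0.5643 0.1294 0.2212] tilt [-0.0041 -0.024 ] F [-0.1 -0.3  0.2] T [ 0.   -0.    0.01] w 0.034
```

View pics/s16c.png

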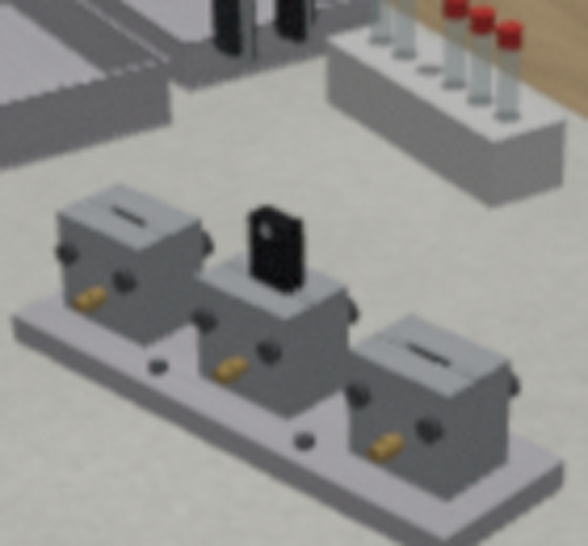

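View pics/w16.png

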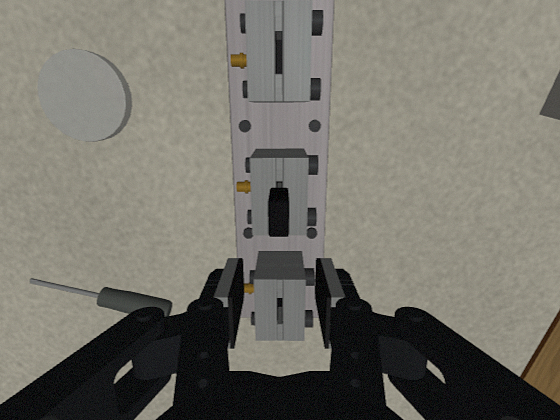

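View pics/s16.png

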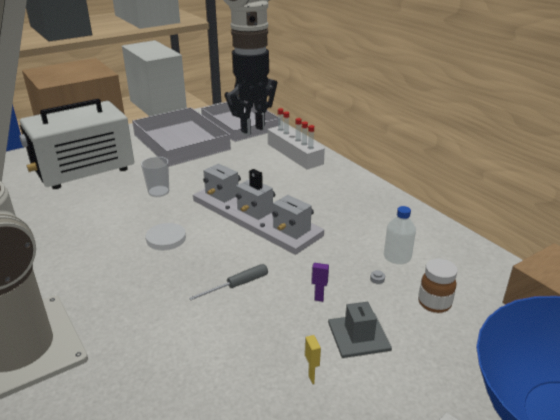

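View pics/t16.png

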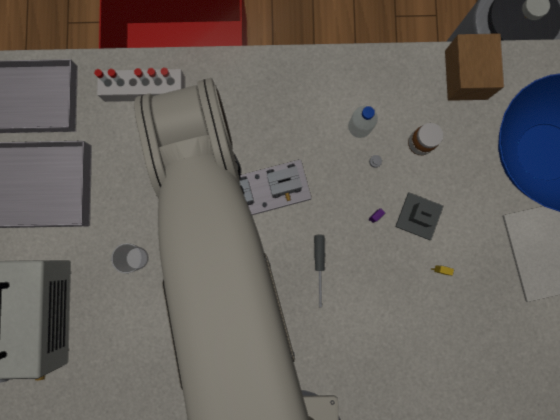

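The handle stands upright with its shoulder flush on the middle cassette (side crop 277,248). The gripper is well clear, and every bystander is where it was in the first pictures. Handing in.

```bash
python3 -c "
from h import *
print(get_obs()['clock'],job_done())"
```

```text
the job is handed in; nothing more can be done
19.4 None
```

The blade is standing as a marker in the **middle** gap, fully home, and the job was handed in at 19.4 s.

- **Right gap:** I drew the black blade from the stand and felt here first. It stopped 28 mm down at about 23 N, so there is a bar in it, and I drew the blade back out without forcing.
- **Middle gap:** The blade passed 28 mm with almost no force. It stopped with the tool at z 0.0892–0.0894, where I expected the shoulder to meet the top (0.0893). I pressed gently to seat it (25 N at most), let go, and raised the gripper about 130 mm clear.
- **Left gap:** I did not feel this one, because the middle gap had already taken the whole blade.

**Last checks:** The side and wrist pictures show the handle upright with its shoulder on the middle cassette, no steel showing, and the force reading near zero. The stand, both neighbouring cassettes and the bystanders look unmoved; I compared them by eye only, and the arm blocked part of the top view.

**What went wrong on the way:**
- The tool tilted slightly as it moved. I mostly corrected that, but about 1.4° along the gap's length remained at release.
- My first grip was too high on the handle, so I opened and gripped again lower before drawing the blade out.

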